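# Warm the almond tartlets under the cover

### The arm

A 6-joint arm with a two-finger parallel gripper is mounted at the origin on the work surface. World frame = base frame: x ahead of the robot, y to its left, z up, the work surface at z = 0. Lengths are in m, angles in rad, forces in N, time in s.
With the tool pointing down it reaches from about 0.35 to 0.975 m from the base axis. Payload 4.9 kg.
Tool frame: the origin (TCP) lies between the finger pads; the fingertips stand 14 mm ahead of it and the grasp point (between the pads) lies 5 mm behind it (manip.tcp_to_tips is the distance from the TCP to the fingertips, in m); z points along the fingers, y is the line along which they close (so a half turn about z gives the same grasp; the last joint's range is limited). The gripper opens to 85 mm and grips with 20 to 120 N. Pads are 22 mm wide; open, the fingers measure 114 mm over their backs; the gripper's body (76 mm by 85 mm) begins 54 mm behind the grasp point. The pads swing forward as they close: fully open they stand 13 mm farther back than shut.
Start: joints at [-1.467, 0.053, 1.613, -0, 1.476, -0.119], TCP at [0.138, -0.61, 0.245] pointing down, gripper open.
Joint ranges: [-3.01, 3.01], [-1.01, 2.22], [0.06, 2.58], [-1.02, 4.17], [0.09, 2.62], [-3.14, 3.14]. Speed limits (rad/s): [2.57, 2.57, 3.14, 3.14, 3.14, 3.14].

### API

Orientations are given as a unit quaternion [w, x, y, z].
In Python, from plant import manip gives the robot as it stands.
- The arm moves only by the tool servo_tool, never from a script. Its argument "moves" is a list that holds one entry, the list of rows, each a list of 7 numbers: the shift along the tool's x, y, z in mm, then the turn, a rotation vector about the tool's x, y, z in degrees, then the finger opening in mm, from 0 to 85.4. In form: [[[x, y, z, ax, ay, az, fingers], ...]]. A call has 1 to 12 rows; each row shifts and turns the commanded pose from where the row before left it, along the tool's axes as they then stand; what a row does not reach is not made up. A row lasts 1/8 s, in which the tool goes at most 62.5 mm and 10.7 degrees, less where a joint would pass 70% of its speed; a pose out of reach is approached as far as the arm can. A call with a gripper value outside its range is refused whole. The fingers move at their own pace and stop on an object; the grip force is fixed at half the most. Time passes only in rows, so rows that do not move let the fingers close. It gives the time, the measured TCP pose, the force, the opening and the grip force at its end, in the units of the state.
- manip.state(): the state, without advancing time (a new reading comes with each control period).
- manip.grab_frame(name): name is "side" or "top"; returns a dict with "image" (384x512x3 uint8, blue, green, red), "mtx" (3x3 intrinsics, pixels), "eye" and "rotation" of the camera in the world. Camera axes: x right, y down, z forward; pixel columns grow to the right and rows downward; lengths in m; the calibration is good to about 2 mm. A picture is of the moment at which its call begins. There is no depth.
- manip.job_done(): hands the job in; it is judged then, once.
The state is a dict: "time": time; "joint_pos": joint angles; "joint_vel": joint speeds; "joint_efforts": joint torques, N m; "tool_pos": TCP position; "tool_rot": TCP orientation; "contact_force": force on the tool from outside, world axes, zero at the start; "ft_torque": the same for the moment, N m; "gripper_width": opening from 0.0 (shut) to 1.0 (fully open); "grasp_force": force on a finger pad.
Only numpy, scipy, OpenCV 4.12 (cv2) and the standard library are available. Lean on these libraries where they do the work, as an engineer would, in place of code of your own. Each camera call takes 0.05 s, during which the arm holds its last target. There are 200 camera calls.

### The job

Put the tartlets from the baking sheet on to warm: first slide the warmer's dimmer fully down to off while its clear cover is still on, then stand the cover on the wooden board, set all the tartlets upright on the dark plate, put the cover back down flat over all of them and only then slide the dimmer up until its grip is level with the metal clip beside the track. The crusts are brittle: grip the tartlets as lightly as the gripper can, set them down softly instead of dropping or pressing them, never let the cover bear on one, and leave the other kitchen things where they are.

Things in the scene. Friction and masses are not known exactly. Their poses are not given: they have to be found in the camera images.
- plate (a point): Centre of the top face of the warmer's dark flat plate, 30 mm above the work surface. The warmer is a fixed steel slab; the plate measures 230 mm along its x (x points away from the robot when the warmer's yaw is 0) by 250 mm along its y. On its +y side, from 131 to 225 mm off this point, follows a grey control panel of the same height with the dimmer on it.
- dimmer (a joint): The dimmer slider's position in m: 0 is off (the end towards the warmer's -x, nearest the robot), 0.12 fully up (the +x end). It slides along the warmer's x, with about 1.5 N of friction, and stays where it is left. It starts somewhere in the upper half.
- dimmer_top (a point): Centre of the top face of the dimmer's black upright grip, 84.5 mm above the work surface. The grip is 20 mm along its travel (the warmer's x), 28 mm across it and 40 mm high, and rises from an aluminium track housing 40 mm wide and 14 mm high that stands on the panel. The track's centre line runs 175 mm to the +y side of the plate's centre.
- mark (a point): Centre of the top of the small fixed aluminium clip (6 mm along x, 22 mm long, 6 mm high, axes as the warmer's) that sits on the panel beside the track, 33 mm to the +y side of the track's centre line. It marks the wanted level: the middle of the dimmer's grip must come level with it along the warmer's x, to within 6 mm.
- cover_grip (a point): Centre of the black bar handle on the clear plastic cover. The bar is 20 mm wide (the cover's x), 100 mm long (the cover's y) and 14 mm high, on two posts 30 mm high. The cover is a box open below: outside 176 mm (x) by 196 mm (y), inside 168 by 188 mm, 62 mm high with 58 mm of clear height inside; this point lies 99 mm above its lower rim. 0.45 kg. It starts standing on the warmer's plate with its axes as the warmer's.
- board_top (a point): Centre of the top face of the fixed square wooden board, 230 by 230 mm and 14 mm high, on which the cover is stood meanwhile (within 60 mm of its middle). It lies on one side of the warmer, the baking sheet on the other.
- sheet: The fixed flat baking sheet of thin aluminium, 220 mm (x) by 220 mm (y), 5 mm thick, without a rim; origin at the centre of its underside, on the work surface. The tartlets start on it, 110 mm or so apart.
- tart1_c (a point): Centre (half-way up) of tartlet 1: a round straight-sided baked almond tartlet, solid, 60 mm across and 28 mm high, 50 to 90 g, golden crust with a brown top; z axis up. Two to four of the tartlets are present.
- tart1: The same tartlet 1; origin at the centre of its underside. Its crust cracks if the fingers' contact force on it, both pads added up, exceeds 70 N (so grip with no more than about 25 N), if it is pressed onto the warmer with more than 40 N, if it is let fall onto it from more than about 20 mm, or if the cover bears on it with more than 25 N.
- tart2_c (a point): Centre (half-way up) of tartlet 2: a round straight-sided baked almond tartlet, solid, 60 mm across and 28 mm high, 50 to 90 g, golden crust with a brown top; z axis up. Two to four of the tartlets are present.
- tart2: The same tartlet 2; origin at the centre of its underside. Its crust cracks if the fingers' contact force on it, both pads added up, exceeds 70 N (so grip with no more than about 25 N), if it is pressed onto the warmer with more than 40 N, if it is let fall onto it from more than about 20 mm, or if the cover bears on it with more than 25 N.
- tart3_c (a point): Centre (half-way up) of tartlet 3: a round straight-sided baked almond tartlet, solid, 60 mm across and 28 mm high, 50 to 90 g, golden crust with a brown top; z axis up. Two to four of the tartlets are present.
- tart3: The same tartlet 3; origin at the centre of its underside. Its crust cracks if the fingers' contact force on it, both pads added up, exceeds 70 N (so grip with no more than about 25 N), if it is pressed onto the warmer with more than 40 N, if it is let fall onto it from more than about 20 mm, or if the cover bears on it with more than 25 N.
- tart4_c (a point): Centre (half-way up) of tartlet 4: a round straight-sided baked almond tartlet, solid, 60 mm across and 28 mm high, 50 to 90 g, golden crust with a brown top; z axis up. Two to four of the tartlets are present.
- tart4: The same tartlet 4; origin at the centre of its underside. Its crust cracks if the fingers' contact force on it, both pads added up, exceeds 70 N (so grip with no more than about 25 N), if it is pressed onto the warmer with more than 40 N, if it is let fall onto it from more than about 20 mm, or if the cover bears on it with more than 25 N.
- mug: White ramekin, 80 mm across, 60 mm high, beyond the baking sheet; a loose bystander, leave it where it is (not moved by over 40 mm). Origin at its underside.
- ring: Empty steel cake ring, 90 mm across, 45 mm high, beyond the board; a loose bystander, leave it where it is (not moved by over 40 mm). Origin at its underside.
- jar: Glass jar with a steel lid, 70 mm across, 110 mm high, beyond the warmer; a loose bystander, leave it where it is (not moved by over 40 mm). Origin at its underside.
- spatula: Spatula lying on the worktop beyond the warmer; a loose bystander, leave it where it is (not moved by over 40 mm). Origin at its underside.
- warmer: The warmer as a whole; origin on the work surface under the plate's centre, axes as plate.
- cover: The cover as a whole; origin at the centre of its lower rim, 99 mm below the centre of its handle.
There are look-alikes about, which are no part of the job. Leave any purple or turquoise look-alike of the tart2 alone.

How it is judged:
On the way, in this order (a step that is already met when the one before it is completed fails the run):
1. the dimmer is slid down to off, the cover still standing on the plate (value of joint dimmer below 0.008 m and x of cover_grip in the frame of plate between -0.03 and 0.03 m and y of cover_grip in the frame of plate between -0.03 and 0.03 m and z of cover_grip in the frame of plate between 0.094 and 0.104 m and angle between cover_grip's own z axis and vertical below 0.04 rad), for 0.2 s.
2. the cover stands on the wooden board, the dimmer still off (value of joint dimmer below 0.008 m and horizontal distance between cover_grip and board_top below 0.06 m and z of cover_grip in the frame of board_top between 0.092 and 0.106 m and angle between cover_grip's own z axis and vertical below 0.05 rad), for 0.3 s.
3. all tartlets stand upright on the plate, with the cover on the board and the dimmer off (all of step 2 and x of tart1_c in the frame of plate between -0.085 and 0.085 m and y of tart1_c in the frame of plate between -0.095 and 0.095 m and z of tart1_c in the frame of plate between 0.009 and 0.019 m and angle between each of tart1, tart2, tart3, tart4's own z axis and vertical below 0.1 rad and x of tart2_c in the frame of plate between -0.085 and 0.085 m and y of tart2_c in the frame of plate between -0.095 and 0.095 m and z of tart2_c in the frame of plate between 0.009 and 0.019 m and x of tart3_c in the frame of plate between -0.085 and 0.085 m and y of tart3_c in the frame of plate between -0.095 and 0.095 m and z of tart3_c in the frame of plate between 0.009 and 0.019 m and x of tart4_c in the frame of plate between -0.085 and 0.085 m and y of tart4_c in the frame of plate between -0.095 and 0.095 m and z of tart4_c in the frame of plate between 0.009 and 0.019 m), for 0.2 s.
4. the cover stands flat on the plate over all tartlets, the dimmer still off (all of step 1 and x of tart1_c in the frame of plate between -0.085 and 0.085 m and y of tart1_c in the frame of plate between -0.095 and 0.095 m and z of tart1_c in the frame of plate between 0.009 and 0.019 m and angle between each of tart1, tart2, tart3, tart4's own z axis and vertical below 0.1 rad and x of tart2_c in the frame of plate between -0.085 and 0.085 m and y of tart2_c in the frame of plate between -0.095 and 0.095 m and z of tart2_c in the frame of plate between 0.009 and 0.019 m and x of tart3_c in the frame of plate between -0.085 and 0.085 m and y of tart3_c in the frame of plate between -0.095 and 0.095 m and z of tart3_c in the frame of plate between 0.009 and 0.019 m and x of tart4_c in the frame of plate between -0.085 and 0.085 m and y of tart4_c in the frame of plate between -0.095 and 0.095 m and z of tart4_c in the frame of plate between 0.009 and 0.019 m and x of tart1_c in the frame of cover_grip between -0.06 and 0.06 m and y of tart1_c in the frame of cover_grip between -0.07 and 0.07 m and x of tart2_c in the frame of cover_grip between -0.06 and 0.06 m and y of tart2_c in the frame of cover_grip between -0.07 and 0.07 m and x of tart3_c in the frame of cover_grip between -0.06 and 0.06 m and y of tart3_c in the frame of cover_grip between -0.07 and 0.07 m and x of tart4_c in the frame of cover_grip between -0.06 and 0.06 m and y of tart4_c in the frame of cover_grip between -0.07 and 0.07 m), for 0.3 s.
5. the dimmer is slid up level with the clip (x of dimmer_top in the frame of mark between -0.006 and 0.006 m and x of cover_grip in the frame of plate between -0.03 and 0.03 m and y of cover_grip in the frame of plate between -0.03 and 0.03 m and z of cover_grip in the frame of plate between 0.094 and 0.104 m and angle between cover_grip's own z axis and vertical below 0.04 rad), for 0.2 s.
At the end, for the whole second after the job is handed in: All tartlets stand upright (within 0.1 rad) on the plate under the cover; the cover stands flat on the plate (within 0.04 rad), its middle within 30 mm of the plate's each way; the dimmer grip's middle is level with the clip within 6 mm; all at rest (all of step 5 and x of tart1_c in the frame of plate between -0.085 and 0.085 m and y of tart1_c in the frame of plate between -0.095 and 0.095 m and z of tart1_c in the frame of plate between 0.009 and 0.019 m and angle between each of tart1, tart2, tart3, tart4's own z axis and vertical below 0.1 rad and x of tart2_c in the frame of plate between -0.085 and 0.085 m and y of tart2_c in the frame of plate between -0.095 and 0.095 m and z of tart2_c in the frame of plate between 0.009 and 0.019 m and x of tart3_c in the frame of plate between -0.085 and 0.085 m and y of tart3_c in the frame of plate between -0.095 and 0.095 m and z of tart3_c in the frame of plate between 0.009 and 0.019 m and x of tart4_c in the frame of plate between -0.085 and 0.085 m and y of tart4_c in the frame of plate between -0.095 and 0.095 m and z of tart4_c in the frame of plate between 0.009 and 0.019 m and x of tart1_c in the frame of cover_grip between -0.06 and 0.06 m and y of tart1_c in the frame of cover_grip between -0.07 and 0.07 m and x of tart2_c in the frame of cover_grip between -0.06 and 0.06 m and y of tart2_c in the frame of cover_grip between -0.07 and 0.07 m and x of tart3_c in the frame of cover_grip between -0.06 and 0.06 m and y of tart3_c in the frame of cover_grip between -0.07 and 0.07 m and x of tart4_c in the frame of cover_grip between -0.06 and 0.06 m and y of tart4_c in the frame of cover_grip between -0.07 and 0.07 m and velocity of joint dimmer below 0.01 m/s and linear speed of cover below 0.02 m/s); the robot touches nothing.
It fails at once if the fingers squeeze a tartlet with over 70 N (both pads added up) (contact force between any of tart1, tart2, tart3, tart4 and the fingers above 70 N).
It fails at once if a tartlet is pressed onto the warmer with over 40 N (contact force between any of tart1, tart2, tart3, tart4 and warmer above 40 N).
It fails at once if a tartlet is dropped onto the warmer from more than about 20 mm (falling free, faster than 0.5 m/s, over the plate) ((linear speed of tart1 above 0.5 m/s and contact force between tart1 and the fingers below 0.05 N and z of tart1_c in the frame of plate between 0.021 and 0.3 m and x of tart1_c in the frame of plate between -0.13 and 0.13 m and y of tart1_c in the frame of plate between -0.13 and 0.13 m) or (linear speed of tart2 above 0.5 m/s and contact force between tart2 and the fingers below 0.05 N and z of tart2_c in the frame of plate between 0.021 and 0.3 m and x of tart2_c in the frame of plate between -0.13 and 0.13 m and y of tart2_c in the frame of plate between -0.13 and 0.13 m) or (linear speed of tart3 above 0.5 m/s and contact force between tart3 and the fingers below 0.05 N and z of tart3_c in the frame of plate between 0.021 and 0.3 m and x of tart3_c in the frame of plate between -0.13 and 0.13 m and y of tart3_c in the frame of plate between -0.13 and 0.13 m) or (linear speed of tart4 above 0.5 m/s and contact force between tart4 and the fingers below 0.05 N and z of tart4_c in the frame of plate between 0.021 and 0.3 m and x of tart4_c in the frame of plate between -0.13 and 0.13 m and y of tart4_c in the frame of plate between -0.13 and 0.13 m)).
It fails at once if the cover bears on a tartlet with over 25 N (contact force between any of tart1, tart2, tart3, tart4 and cover above 25 N).
It fails at once if another kitchen thing is moved by over 40 mm (distance of any of mug, ring, jar, spatula from where it was at the start of the episode above 0.04 m).
Of tart1, tart2, tart3, tart4 only 2 to 4 are there at a start; the rules pass over those that are not, and their reading is None.
At some moment in a run one of tart1, tart2, tart3, tart4 may be knocked a few centimetres aside while the robot is not near it.
It also fails if it takes over 210 s, if anything falls off the work surface, if the arm or the gripper's body presses on something with over 40 N, if the wrist force passes 120 N, or if a joint passes its speed limit or range.

## Working session

There is one attempt and no reset: what is moved stays moved. The work goes in short steps, Python scripts to look and compute and a tool call to move; the robot and the scene stay as the last step left them, time stands still between calls to the robot, and variables do not carry over. Pictures are saved under pics/ and viewed, at most 14 in all, crops included, and the job is handed in when it is done.

Besides the shell and the picture viewer there is one more tool, called after "Request:" in YAML: its name, and indented under it one key for each argument. servo_tool: Moves the arm, as the interface text tells. Its arguments: {"type":"object","properties":{"moves":{"type":"array"}},"required":["moves"]}

```bash
ls; mkdir -p pics; cat > h.py <<'E'
import numpy as np, cv2
from plant import manip
def grab(n,save=None):
    f=manip.grab_frame(n)
    if save: cv2.imwrite('pics/'+save,f['image'])
    return f
def ray(f,u,v,z):
    d=np.array(f['rotation'])@np.linalg.inv(f['mtx'])@np.array([u,v,1.]); e=np.array(f['eye'])
    return e+d*(z-e[2])/d[2]
def proj(f,p):
    c=np.array(f['rotation']).T@(np.array(p)-np.array(f['eye'])); q=np.array(f['mtx'])@c
    return q[:2]/q[2]
E
python3 - <<'E'
from h import *
for n in('top','side'):
    f=grab(n,n+'0.png'); print(n,f['eye'],np.round(f['rotation'],3).tolist(),f['mtx'].tolist() if hasattr(f['mtx'],'tolist') else f['mtx'])
s=manip.state(); print(s)
E
```

```text
pics
top [0.43521196 0.01728327 1.20492622] [-0.037, 0.714, -0.697, 0.046] [[346.9323567970061, 0.0, 256.77105363551715], [0.0, 346.9323567970061, 195.87507147555678], [0.0, 0.0, 1.0]]
side [-0.05327056  0.79758811  0.65820669] [0.165, -0.26, 0.821, -0.481] [[434.8627360627445, 0.0, 261.5724644342409], [0.0, 434.8627360627445, 188.205088840676], [0.0, 0.0, 1.0]]
{'time': 0.1, 'joint_pos': array([-1.46700922e+00,  5.33205712e-02,  1.61417269e+00,  8.98454348e-06,
        1.47599089e+00, -1.19004532e-01]), 'joint_vel': array([ 7.90531986e-04, -1.67796733e-03, -3.75303703e-03,  1.65754112e-03,
       -5.10524729e-04, -5.24158843e-05]), 'joint_efforts': array([ 1.14647355e-03, -3.94905102e+01, -3.71360850e+01, -1.37909123e-05,
        3.98686665e-03, -8.08191658e-06]), 'tool_pos': array([ 0.13803919, -0.60901043,  0.24415794]), 'tool_rot': array([-9.45685599e-04,  9.93801502e-01,  1.11165100e-01,  1.16674128e-05]), 'contact_force': array([ 0.30767544,  1.07003552, -0.38440289]), 'ft_torque': array([-5.09796010e-02, -5.56369857e-05, -2.71396942e-02]), 'grasp_force': 0.0, 'gripper_width': 0.9981616286053525}
```

View pics/top0.png

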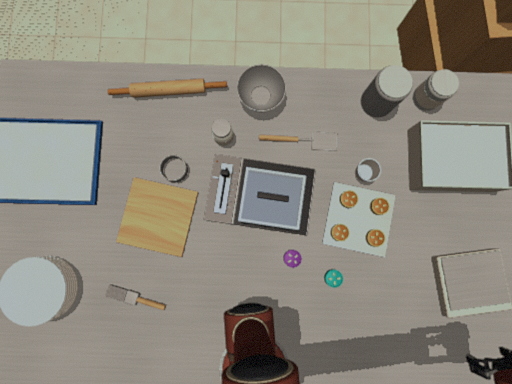

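View pics/side0.png

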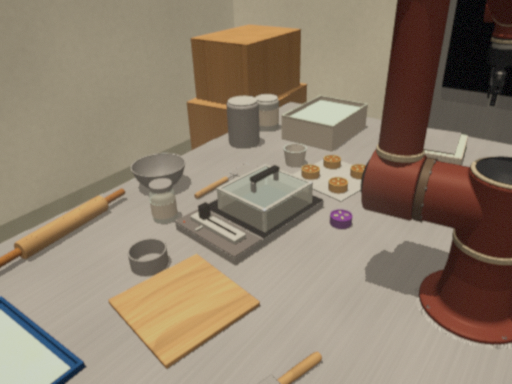

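Top view: four golden tartlets on the sheet at (349,199), (380,206), (340,232) and (376,238). Two look-alikes are purple (292,258) and turquoise (334,278), and I leave them alone. The dimmer grip is at about (225,173), the cover handle at (273,197) and the board at (158,217).

```bash
python3 - <<'E'
s=open('h.py').read()
s=s.replace("def grab(n","from scipy.spatial.transform import Rotation as R\ndef grab(n",1)
s=s.replace("    if save:","    q=np.array(f['rotation']); f['rotation']=R.from_quat([*q[1:],q[0]]).as_matrix()\n    if save:",1)
s+='''
def blobs(m,lo):
    n,l,st,c=cv2.connectedComponentsWithStats(m.astype(np.uint8))
    return [(c[i],st[i,4],l==i) for i in range(1,n) if st[i,4]>lo]
def tarts(f):
    h=cv2.cvtColor(f['image'],cv2.COLOR_BGR2HSV); m=(h[...,0]>5)&(h[...,0]<25)&(h[...,1]>120)
    m[:, :240]=0; m[:150]=0; m[290:]=0; m[:,430:]=0
    out=[]
    for c,a,l in blobs(cv2.morphologyEx(m.astype(np.uint8),cv2.MORPH_CLOSE,np.ones((5,5))),60):
        (x,y),r=cv2.minEnclosingCircle(np.argwhere(l)[:,::-1].astype(np.float32)); out.append((c.round(1),a,round(r,1),ray(f,*c,0.0).round(3)))
    return out
'''
open('h.py','w').write(s)
E
python3 - <<'E'
from h import *
f=grab('top'); im=f['image']
print(ray(f,273,197,.129),ray(f,225,173,.0845))
for c,a,r,p in tarts(f): print(c,a,r,ray(f,*c,.026).round(4))
h=cv2.cvtColor(im,cv2.COLOR_BGR2HSV)
# dark
m=(h[...,2]<60); m[:150]=0;m[245:]=0;m[:,:200]=0;m[:,330:]=0
for c,a,l in blobs(m,20):
    p=np.argwhere(l)[:,::-1].astype(np.float32); print('dark',c,a,cv2.minAreaRect(p))
# board
m=(h[...,0]>8)&(h[...,0]<25)&(h[...,1]>90); m[:,:100]=0;m[:,215:]=0;m[:165]=0;m[265:]=0
for c,a,l in blobs(m,2000):
    p=np.argwhere(l)[:,::-1].astype(np.float32); r=cv2.minAreaRect(p); print('board',r,ray(f,*r[0],.014)); q=[ray(f,*b,.014)[:2].round(3).tolist() for b in cv2.boxPoints(r)]; print(q)
c=im[145:245,195:325]; cv2.imwrite('pics/c0.png',cv2.resize(c,None,fx=6,fy=6,interpolation=cv2.INTER_CUBIC))
E
```

```text
[ 0.55958    -0.04552251  0.129     ] [0.63992661 0.11044396 0.0845    ]
[348.4 198.8] 209 8.3 [ 0.5716 -0.3105  0.026 ]
[379.3 205.9] 222 8.8 [ 0.5497 -0.4165  0.026 ]
[340.1 232.2] 198 8.1 [ 0.4569 -0.2813  0.026 ]
[375.  237.6] 227 9.0 [ 0.4415 -0.3999  0.026 ]
dark [287.41056034 190.32650862] 928 ((274.47979736328125, 196.7871856689453), (71.44325256347656, 65.79830932617188), 7.969610214233398)
dark [223.96052632 180.98684211] 76 ((224.52975463867188, 188.0478057861328), (8.058566093444824, 38.16886901855469), 1.7899105548858643)
dark [277.2962963  197.43209877] 81 ((273.17999267578125, 196.74000549316406), (29.9813289642334, 5.374011993408203), 8.130102157592773)
board ((156.95785522460938, 216.68258666992188), (68.13243103027344, 66.85823059082031), 12.994616508483887) [0.49542498 0.34348832 0.014     ]
[[0.408, 0.476], [0.632, 0.44], [0.585, 0.208], [0.362, 0.249]]
```

View pics/c0.png

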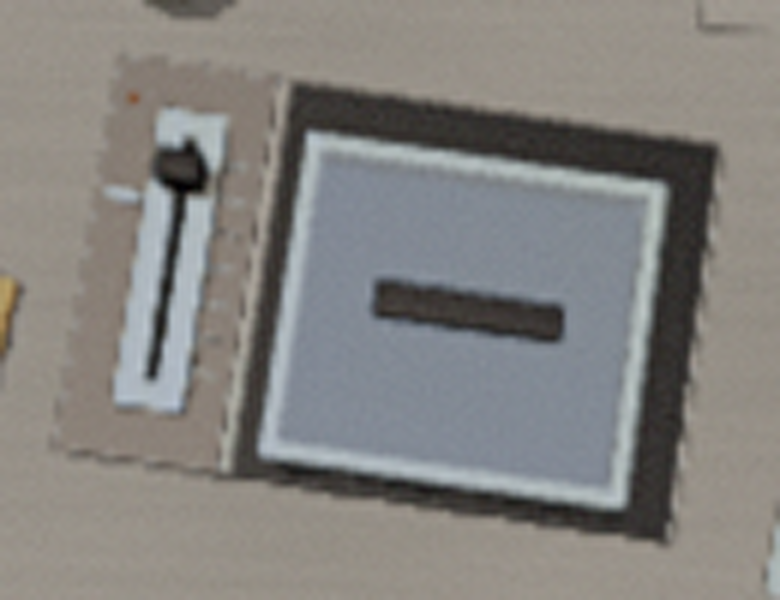

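The crop confirms the dimmer grip at pixel (225,173) and the clip at (215,177). The cover handle runs along warmer y, and the four golden tartlets on the sheet are the targets.

```bash
cat >> h.py <<'E'
def plan(p,psi):
    "shift in final tool frame (mm), turn about tool z (deg) from the current pose"
    s=manip.state(); q=s['tool_rot']; M=R.from_quat([*q[1:],q[0]]).as_matrix()
    cur=np.degrees(np.arctan2(M[1,0],M[0,0])); t=(psi-cur+180)%360-180
    d=np.array(p)-s['tool_pos']; c,sn=np.cos(np.radians(psi)),np.sin(np.radians(psi))
    sh=[d[0]*c+d[1]*sn,d[0]*sn-d[1]*c,-d[2]]
    print('shift(final axes)',np.round(np.array(sh)*1000,1),'turn z',round(-t,1),'psi',round(cur,2),'tilt',M[2].round(4),'t',round(s['time'],2),'F',s['contact_force'].round(1),'g',round(s['grasp_force'],1),'w',round(s['gripper_width']*85.4,1))
E
python3 - <<'E'
from h import *
f=grab('top')
O=np.array([195,145])
g=lambda x,y,z: ray(f,*(np.array([x,y])/6+O-.4),z)
tr,br,tl,bl=[g(*c,.03)[:2] for c in((718,148),(665,542),(122,55),(52,447))]
print('lenx',np.linalg.norm(tr-br),np.linalg.norm(tl-bl),'leny',np.linalg.norm(tr-tl),np.linalg.norm(br-bl))
ux=(tr-br)+(tl-bl); uy=(tl-tr)+(bl-br)
yx=np.degrees(np.arctan2(ux[1],ux[0]));yy=np.degrees(np.arctan2(-uy[0],uy[1])); 
h1,h2=g(374,298,.136)[:2],g(562,325,.136)[:2]; print('yaws',yx,yy, 'handle',np.degrees(np.arctan2(-(h1-h2)[0],(h1-h2)[1])),np.linalg.norm(h1-h2))
yaw=np.radians((yx+yy*1.5)/2.5); ex=np.array([np.cos(yaw),np.sin(yaw)]); ey=np.array([-ex[1],ex[0]])
c=(tr+br+tl+bl)/4-.05*ey
print('yaw',np.degrees(yaw),'plate',c)
hc=(h1+h2)/2
t1,t2=g(191,112,.044)[:2],g(150,405,.044)[:2]
kn=ray(f,224.6,172.6,.0845)[:2]; mk=g(122,194,.036)[:2]
for n,p in dict(handle=hc,track1=t1,track2=t2,knob=kn,mark=mk,board=np.array([.4954,.3435])).items():
    print(n,p.round(4),'warmer',((p-c)@ex).round(4),((p-c)@ey).round(4))
E
```

```text
lenx 0.2276712138832655 0.2283215013151546 leny 0.34698437163171236 0.3488512265956034
yaws -7.566009550121033 -7.495376805531829 handle -6.823257472379515 0.09823958826804884
yaw -7.523629903367512 plate [ 0.57402253 -0.05459541]
handle [ 0.5603 -0.0438] warmer -0.0151 0.0089
track1 [0.681  0.1101] warmer 0.0845 0.1773
track2 [0.5142 0.1274] warmer -0.0832 0.1726
knob [0.6412 0.1118] warmer 0.0448 0.1738
mark [0.6343 0.1483] warmer 0.0332 0.209
board [0.4954 0.3435] warmer -0.1301 0.3844
```

```bash
python3 - <<'E'
from h import *
plan([.641,.112,.20],82.5)
E
```

```text
shift(final axes) [780.7 404.5  44.5] turn z -69.7 psi 12.77 tilt [ 1.0e-04 -1.3e-03 -1.0e+00] t 0.2 F [-0.5 -0.7 -0.2] g 0.0 w 85.2
```

Request:
servo_tool:
  moves:
    - [[0,0,0,0,0,-10,45],[0,0,0,0,0,-10,45],[0,0,0,0,0,-10,45],[0,0,0,0,0,-10,45],[0,0,0,0,0,-10,45],[0,0,0,0,0,-10,45],[0,0,0,0,0,-9.7,45]]

```text
time: 1.08
tool_pos: [0.1381, -0.6094, 0.2449]
tool_rot: [-0.0, 0.75, 0.661, 0.0]
contact_force: [0.7, 0.2, -0.0]
gripper_width: 0.531
grasp_force: 0.0
```

Request:
servo_tool:
  moves:
    - [[48.8,25.3,0,0,0,0,45],[48.8,25.3,0,0,0,0,45],[48.8,25.3,0,0,0,0,45],[48.8,25.3,0,0,0,0,45],[48.8,25.3,0,0,0,0,45],[48.8,25.3,0,0,0,0,45],[48.8,25.3,0,0,0,0,45],[48.8,25.3,0,0,0,0,45],[48.8,25.3,0,0,0,0,45],[48.8,25.3,0,0,0,0,45],[48.8,25.3,0,0,0,0,45],[48.8,25.3,0,0,0,0,45]]

```text
time: 2.58
tool_pos: [0.5166, -0.0671, 0.2453]
tool_rot: [0.0, 0.752, 0.659, 0.0]
contact_force: [0.4, -1.3, 0.1]
gripper_width: 0.528
grasp_force: 0.0
```

Request:
servo_tool:
  moves:
    - [[48.8,25.3,0,0,0,0,45],[48.8,25.3,0,0,0,0,45],[48.8,25.3,10,0,0,0,45],[48.8,25.3,34,0,0,0,45],[0,0,0,0,0,0,45],[0,0,0,0,0,0,45],[0,0,0,0,0,0,45]]

```text
time: 3.45
tool_pos: [0.6411, 0.109, 0.2042]
tool_rot: [0.001, 0.752, 0.659, 0.001]
contact_force: [-0.7, 0.2, 0.5]
gripper_width: 0.523
grasp_force: 0.0
```

```bash
python3 - <<'E'
from h import *
plan([.641,.112,.068],82.5)
f=grab('top','t1.png');g=grab('side')
a=cv2.resize(f['image'][120:245,170:300],None,fx=3,fy=3); b=cv2.resize(g['image'][150:275,150:280],None,fx=3,fy=3)
cv2.imwrite('pics/t1.png',np.hstack([a,b]))
E
```

```text
shift(final axes) [  3.   -0.5 136.2] turn z -0.1 psi 82.39 tilt [ 3.0e-04  2.6e-03 -1.0e+00] t 3.45 F [-0.7  0.2  0.5] g 0.0 w 44.6
```

View pics/t1.png

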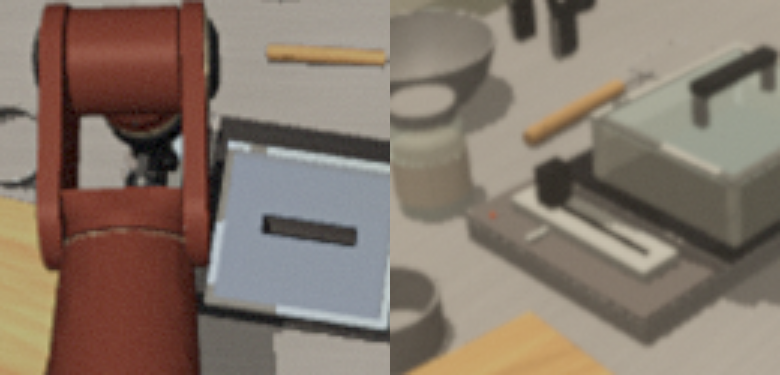

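Left half (top view): the arm hides the dimmer. Right half (side view): the grip is at about side pixel (204,211), with the finger tips up at about (187,155). I'll check the grip position against the side view.

Request:
servo_tool:
  moves:
    - [[3,0,40,0,0,0,45],[0,0,40,0,0,0,45],[0,0,16,0,0,0,45],[0,0,0,0,0,0,45],[0,0,0,0,0,0,45]]

```text
time: 4.18
tool_pos: [0.6426, 0.1128, 0.1089]
tool_rot: [0.001, 0.752, 0.659, 0.001]
contact_force: [0.0, -0.7, 0.1]
gripper_width: 0.526
grasp_force: 0.0
```

```bash
python3 - <<'E'
from h import *
plan([.641,.112,.068],82.5)
g=grab('side'); print('side proj',proj(g,[.6412,.1118,.0645]), ray(g,204.3,211,.0645))
b=cv2.resize(g['image'][150:250,150:280],None,fx=5,fy=5); cv2.imwrite('pics/s2.png',b)
E
```

```text
shift(final axes) [-1.  -1.4 40.9] turn z -0.1 psi 82.45 tilt [ 7.0e-04  3.7e-03 -1.0e+00] t 4.17 F [ 0.  -0.7  0.1] g 0.0 w 44.9
side proj [204.7927392  210.38662542] [0.64021166 0.1147682  0.0645    ]
```

View pics/s2.png

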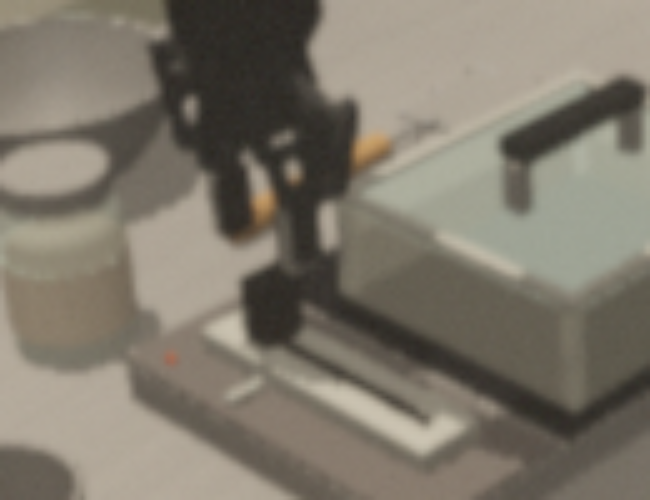

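The two fingers straddle the black grip (crop (272,300)) along its travel, so I descend and close.

Request:
servo_tool:
  moves:
    - [[0,0,20,0,0,0,45],[0,0,20,0,0,0,45],[0,0,0,0,0,0,45],[0,0,0,0,0,0,45]]

```text
time: 4.72
tool_pos: [0.6409, 0.1129, 0.0659]
tool_rot: [-0.0, 0.752, 0.659, -0.0]
contact_force: [0.4, -0.6, -0.1]
gripper_width: 0.529
grasp_force: 0.0
```

Request:
servo_tool:
  moves:
    - [[0,0,0,0,0,0,22],[0,0,0,0,0,0,22],[0,0,0,0,0,0,22],[0,0,0,0,0,0,22]]

```text
time: 5.22
tool_pos: [0.6414, 0.113, 0.0668]
tool_rot: [0.0, 0.752, 0.659, 0.0]
contact_force: [0.1, -0.3, 0.5]
gripper_width: 0.26
grasp_force: 0.2
```

Request:
servo_tool:
  moves:
    - [[0,0,0,0,0,0,20],[0,0,0,0,0,0,19],[0,0,0,0,0,0,18],[0,0,0,0,0,0,18]]

```text
time: 5.72
tool_pos: [0.6416, 0.1129, 0.0669]
tool_rot: [0.0, 0.752, 0.659, 0.0]
contact_force: [0.6, -0.0, 3.4]
gripper_width: 0.228
grasp_force: 57.4
```

```bash
python3 - <<'E'
from h import *
plan([.641,.112,.068],82.5)
E
```

```text
shift(final axes) [-1.  -0.5 -1.1] turn z -0.0 psi 82.47 tilt [ 1.0e-04  1.1e-03 -1.0e+00] t 5.72 F [ 0.6 -0.   3.4] g 57.4 w 19.4
```

Request:
servo_tool:
  moves:
    - [[0,-10,0,0,0,0,19],[0,-15,0,0,0,0,19],[0,-15,0,0,0,0,19],[0,-15,0,0,0,0,19],[0,-15,0,0,0,0,19],[0,-15,0,0,0,0,19],[0,-10,0,0,0,0,19],[0,-5,0,0,0,0,19],[0,0,0,0,0,0,19],[0,0,0,0,0,0,19]]

```text
time: 6.98
tool_pos: [0.5407, 0.1257, 0.0669]
tool_rot: [-0.0, 0.752, 0.659, -0.001]
contact_force: [-2.6, -4.1, 8.7]
gripper_width: 0.224
grasp_force: 57.2
```

Request:
servo_tool:
  moves:
    - [[0,-2,0,0,0,0,19],[0,-1,0,0,0,0,19],[0,0,0,0,0,0,19],[0,0,0,0,0,0,19]]

```text
time: 7.48
tool_pos: [0.5384, 0.126, 0.0669]
tool_rot: [0.0, 0.752, 0.659, -0.0]
contact_force: [-0.1, -4.5, 7.1]
gripper_width: 0.221
grasp_force: 56.9
```

```bash
python3 - <<'E'
from h import *
plan([.641,.112,.068],82.5)
E
```

```text
shift(final axes) [ -0.4 103.6  -1.1] turn z -0.0 psi 82.48 tilt [-1.3e-03  1.0e-04 -1.0e+00] t 7.47 F [-0.1 -4.5  7.1] g 56.9 w 18.9
```

Request:
servo_tool:
  moves:
    - [[0,-1,0,0,0,0,19],[0,-1,0,0,0,0,19],[0,0,0,0,0,0,19],[0,0,0,0,0,0,19]]

```text
time: 7.98
tool_pos: [0.5365, 0.1262, 0.0669]
tool_rot: [0.001, 0.752, 0.659, -0.0]
contact_force: [0.9, -4.1, 6.2]
gripper_width: 0.226
grasp_force: 56.9
```

Request:
servo_tool:
  moves:
    - [[0,-1,0,0,0,0,19],[0,-1,0,0,0,0,19],[0,0,0,0,0,0,19],[0,0,0,0,0,0,19]]

```text
time: 8.48
tool_pos: [0.5355, 0.1264, 0.0669]
tool_rot: [0.001, 0.752, 0.659, 0.001]
contact_force: [4.1, -4.5, 3.2]
gripper_width: 0.223
grasp_force: 56.5
```

Request:
servo_tool:
  moves:
    - [[0,-1,0,0,0,0,19],[0,-1,0,0,0,0,19],[0,0,0,0,0,0,19],[0,0,0,0,0,0,19]]

```text
time: 8.98
tool_pos: [0.5353, 0.1263, 0.067]
tool_rot: [0.003, 0.752, 0.659, 0.002]
contact_force: [11.5, -3.9, -3.3]
gripper_width: 0.228
grasp_force: 55.7
```

Request:
servo_tool:
  moves:
    - [[0,-1,0,0,0,0,19],[0,-1,0,0,0,0,19],[0,0,0,0,0,0,19],[0,0,0,0,0,0,19]]

```text
time: 9.48
tool_pos: [0.5351, 0.1264, 0.067]
tool_rot: [0.005, 0.752, 0.659, 0.004]
contact_force: [18.1, -5.5, -8.2]
gripper_width: 0.221
grasp_force: 54.8
```

Request:
servo_tool:
  moves:
    - [[0,0,0,0,0,0,40],[0,0,0,0,0,0,45],[0,3,0,0,0,0,45],[0,0,-30,0,0,0,45],[0,0,-40,0,0,0,45],[0,0,-50,0,0,0,45],[0,0,0,0,0,0,45],[0,0,0,0,0,0,45]]

```text
time: 10.48
tool_pos: [0.5336, 0.1272, 0.1858]
tool_rot: [-0.0, 0.752, 0.659, -0.0]
contact_force: [-0.2, 0.1, -1.3]
gripper_width: 0.533
grasp_force: 0.0
```

```bash
python3 - <<'E'
from h import *
f=grab('top'); print(ray(f,273.18,196.74,.136))
g=grab('side'); h=g['image'].max(2); m=h<60; m[:160]=0;m[200:]=0;m[:,240:][:, 50:]=0;m[:,:240]=0
for c,a,l in blobs(m,40):
    p=np.argwhere(l)[:,::-1].astype(np.float32); r=cv2.minAreaRect(p); print(c,a,r)
print(proj(g,[.5603,-.0438,.129]))
plan([.5603,-.0438,.18],82.5)
E
```

```text
[ 0.55959665 -0.04565863  0.136     ]
[244.09424084 169.34554974] 191 ((245.5, 174.0), (28.0, 11.0), 90.0)
[263.7826087  174.15652174] 115 ((264.2218322753906, 173.9658203125), (4.772263050079346, 28.203641891479492), 64.53665161132812)
[264.40581382 173.41277595]
shift(final axes) [-165.8   49.5    4.4] turn z -0.0 psi 82.47 tilt [-7.0e-04 -3.5e-03 -1.0e+00] t 10.57 F [ 1.3  0.2 -1.1] g 0.0 w 45.0
```

Request:
servo_tool:
  moves:
    - [[-42,12.4,0,0,0,0,45],[-42,12.4,0,0,0,0,45],[-42,12.4,0,0,0,0,45],[-40,12.3,0,0,0,0,45],[0,0,0,0,0,0,45],[0,0,30,0,0,0,45],[0,0,25,0,0,0,45],[0,0,5,0,0,0,45],[0,0,0,0,0,0,45],[0,0,0,0,0,0,45]]

```text
time: 11.82
tool_pos: [0.5622, -0.0438, 0.1277]
tool_rot: [0.001, 0.752, 0.659, 0.001]
contact_force: [0.0, -0.1, -0.8]
gripper_width: 0.526
grasp_force: 0.0
```

```bash
python3 - <<'E'
from h import *
plan([.56,-.0445,.123],82.5)
g=grab('side'); f=grab('top')
a=cv2.resize(f['image'][145:245,200:330],None,fx=3,fy=3.75); b=cv2.resize(g['image'][130:230,180:310],None,fx=3,fy=3.75)
cv2.imwrite('pics/s3.png',np.hstack([a,b]))
E
```

```text
shift(final axes) [-1.  -2.   4.7] turn z -0.0 psi 82.49 tilt [-0.     0.002 -1.   ] t 11.82 F [ 0.  -0.1 -0.8] g 0.0 w 44.9
```

View pics/s3.png

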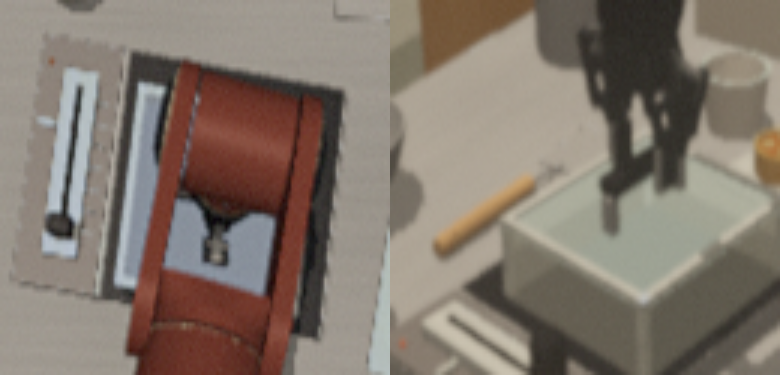

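The dimmer is at the lower end (crop (58,225)), and the fingers straddle the bar handle in the side crop at (640,180). I grip and lift.

Request:
servo_tool:
  moves:
    - [[-1,-2,3,0,0,0,30],[0,0,0,0,0,0,24],[0,0,0,0,0,0,21],[0,0,0,0,0,0,20],[0,0,0,0,0,0,18],[0,0,0,0,0,0,16],[0,0,0,0,0,0,14],[0,0,0,0,0,0,14]]

```text
time: 12.92
tool_pos: [0.5595, -0.0448, 0.1237]
tool_rot: [0.0, 0.752, 0.659, 0.0]
contact_force: [0.9, -0.6, 1.6]
gripper_width: 0.222
grasp_force: 59.0
```

Request:
servo_tool:
  moves:
    - [[0,0,-8,0,0,0,14],[0,0,-12,0,0,0,14],[0,0,-20,0,0,0,14],[0,0,-25,0,0,0,14],[0,0,-25,0,0,0,14],[0,0,-20,0,0,0,14],[0,0,-10,0,0,0,14],[0,0,0,0,0,0,14],[0,0,0,0,0,0,14]]

```text
time: 14.05
tool_pos: [0.5587, -0.0446, 0.2421]
tool_rot: [-0.001, 0.752, 0.659, -0.001]
contact_force: [-0.3, 0.7, -5.2]
gripper_width: 0.222
grasp_force: 59.0
```

```bash
python3 - <<'E'
from h import *
plan([.4954,.3435,.11],82.5)
E
```

```text
shift(final axes) [ 376.5 -113.4  132.1] turn z -0.0 psi 82.46 tilt [ 2.0e-04 -2.2e-03 -1.0e+00] t 14.05 F [-0.3  0.7 -5.2] g 59.0 w 19.0
```

Request:
servo_tool:
  moves:
    - [[20,-6,0,0,0,0,14],[36,-11,0,0,0,0,14],[40,-12,0,0,0,0,14],[40,-12,0,0,0,0,14],[40,-12,0,0,0,0,14],[40,-12,0,0,0,0,14],[40,-12,0,0,0,0,14],[40,-12,0,0,0,0,14],[36,-11,0,0,0,0,14],[25,-8,0,0,0,0,14],[14,-4,0,0,0,0,14],[5,-1,0,0,0,0,14]]

```text
time: 15.55
tool_pos: [0.4959, 0.3435, 0.2428]
tool_rot: [-0.0, 0.752, 0.66, -0.001]
contact_force: [-0.1, -0.6, -5.2]
gripper_width: 0.226
grasp_force: 58.9
```

Request:
servo_tool:
  moves:
    - [[0,0,10,0,0,0,14],[0,0,20,0,0,0,14],[0,0,25,0,0,0,14],[0,0,25,0,0,0,14],[0,0,20,0,0,0,14],[0,0,15,0,0,0,14],[0,0,8,0,0,0,14],[0,0,0,0,0,0,14],[0,0,0,0,0,0,14]]

```text
time: 16.68
tool_pos: [0.4972, 0.3433, 0.1216]
tool_rot: [0.0, 0.752, 0.659, 0.001]
contact_force: [0.0, -0.3, -4.0]
gripper_width: 0.228
grasp_force: 58.9
```

```bash
python3 - <<'E'
from h import *
plan([.4954,.3435,.1077],82.5)
E
```

```text
shift(final axes) [-0.  -1.8 13.9] turn z -0.0 psi 82.47 tilt [ 0.0012  0.0016 -1.    ] t 16.68 F [ 0.  -0.3 -4. ] g 58.9 w 19.5
```

Request:
servo_tool:
  moves:
    - [[0,0,5,0,0,0,14],[0,0,4,0,0,0,14],[0,0,2,0,0,0,14],[0,0,2,0,0,0,14],[0,0,0,0,0,0,14],[0,0,0,0,0,0,14]]

```text
time: 17.42
tool_pos: [0.4966, 0.3429, 0.1077]
tool_rot: [-0.0, 0.752, 0.659, 0.0]
contact_force: [-0.7, -0.7, -1.5]
gripper_width: 0.223
grasp_force: 59.3
```

Request:
servo_tool:
  moves:
    - [[0,0,1,0,0,0,14],[0,0,0,0,0,0,14],[0,0,0,0,0,0,14]]

```text
time: 17.8
tool_pos: [0.4966, 0.3429, 0.1077]
tool_rot: [0.0, 0.752, 0.659, -0.0]
contact_force: [-4.5, -3.0, 4.0]
gripper_width: 0.223
grasp_force: 60.1
```

Request:
servo_tool:
  moves:
    - [[0,0,0,0,0,0,24],[0,0,0,0,0,0,34],[0,0,0,0,0,0,45],[0,0,0,0,0,0,45],[0,0,-30,0,0,0,45],[0,0,-40,0,0,0,45],[0,0,-40,0,0,0,45],[0,0,-20,0,0,0,60],[0,0,0,0,0,0,76],[0,0,0,0,0,0,76]]

```text
time: 19.05
tool_pos: [0.4957, 0.3424, 0.2341]
tool_rot: [-0.0, 0.752, 0.659, -0.002]
contact_force: [-0.5, -0.7, -1.8]
gripper_width: 0.886
grasp_force: 0.0
```

```bash
python3 - <<'E'
from h import *
plan([.457,-.281,.2],82.5)
f=grab('top'); g=grab('side')
for c,a,r,p in tarts(f): print(c,a,r,ray(f,*c,.027).round(4), 'sideproj',proj(g,[*ray(f,*c,.027)[:2],.019]).round(1))
b=np.hstack([cv2.resize(g['image'][130:260,230:400],None,fx=2.3,fy=3),cv2.resize(f['image'][150:280,90:260],None,fx=2.3,fy=3)])
cv2.imwrite('pics/s4.png',b)
h=cv2.cvtColor(g['image'],cv2.COLOR_BGR2HSV); m=(h[...,0]>5)&(h[...,0]<25)&(h[...,1]>140); m[:140]=0;m[210:]=0;m[:,:285]=0
for c,a,l in blobs(m,40): print('side',c,a)
E
```

```text
shift(final axes) [-623.2   43.    34.1] turn z -0.0 psi 82.46 tilt [-0.0019 -0.0028 -1.    ] t 19.05 F [-0.5 -0.7 -1.8] g 0.0 w 75.6
[348.5 198.8] 207 8.4 [ 0.5715 -0.3105  0.027 ] sideproj [309.9 171.7]
[379.2 205.8] 219 8.7 [ 0.55   -0.4158  0.027 ] sideproj [331.2 161.6]
[339.9 232.1] 197 8.2 [ 0.4572 -0.2804  0.027 ] sideproj [337.3 184.6]
[375.  237.6] 224 8.7 [ 0.4414 -0.3995  0.027 ] sideproj [358.7 171.3]
side [331.80487805 158.82926829] 41
side [310.34090909 168.93181818] 44
side [468.66296296 186.54814815] 270
side [337.85245902 181.86885246] 61
side [495.3539604  198.64356436] 404
```

View pics/s4.png

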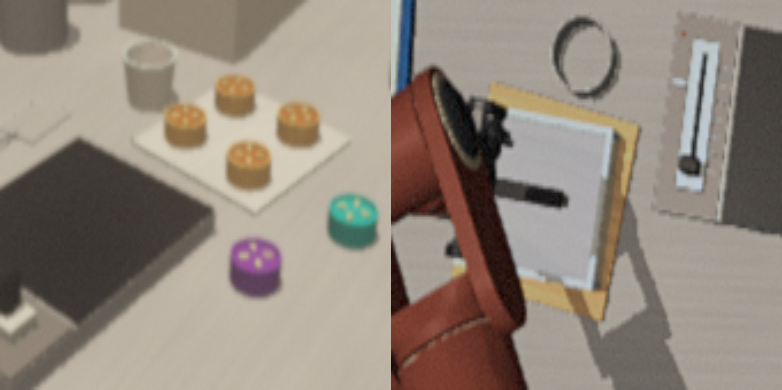

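The four golden tartlets are unmoved, the cover stands on the board and the dimmer is off. Before touching a tartlet I'll use the cover's handle to see how grip force follows the finger command.

Request:
servo_tool:
  moves:
    - [[0,0,40,0,0,0,40],[0,0,40,0,0,0,40],[0,0,30,0,0,0,40],[0,0,16,0,0,0,24],[0,0,0,0,0,0,24],[0,0,0,0,0,0,22],[0,0,0,0,0,0,21],[0,0,0,0,0,0,21],[0,0,0,0,0,0,21]]

```text
time: 20.27
tool_pos: [0.4968, 0.343, 0.111]
tool_rot: [0.0, 0.752, 0.659, 0.001]
contact_force: [0.2, -0.9, 0.1]
gripper_width: 0.246
grasp_force: 0.0
```

Request:
servo_tool:
  moves:
    - [[0,0,0,0,0,0,20.4],[0,0,0,0,0,0,20.4],[0,0,0,0,0,0,20.4]]

```text
time: 20.65
tool_pos: [0.4966, 0.3429, 0.1104]
tool_rot: [0.0, 0.752, 0.659, 0.0]
contact_force: [0.0, -0.5, -0.6]
gripper_width: 0.24
grasp_force: 0.1
```

Request:
servo_tool:
  moves:
    - [[0,0,0,0,0,0,20],[0,0,0,0,0,0,20],[0,0,0,0,0,0,20]]

```text
time: 21.02
tool_pos: [0.4967, 0.3429, 0.1105]
tool_rot: [0.0, 0.752, 0.659, 0.0]
contact_force: [1.4, -0.3, -0.5]
gripper_width: 0.239
grasp_force: 1.6
```

Request:
servo_tool:
  moves:
    - [[0,0,0,0,0,0,19.6],[0,0,0,0,0,0,19.6],[0,0,0,0,0,0,19.6]]

```text
time: 21.4
tool_pos: [0.4967, 0.3429, 0.1105]
tool_rot: [0.0, 0.752, 0.659, 0.0]
contact_force: [2.1, -0.3, -0.2]
gripper_width: 0.231
grasp_force: 10.2
```

Request:
servo_tool:
  moves:
    - [[0,0,0,0,0,0,19.2],[0,0,0,0,0,0,19.2],[0,0,0,0,0,0,19.2]]

```text
time: 21.78
tool_pos: [0.4967, 0.3429, 0.1106]
tool_rot: [0.0, 0.752, 0.659, 0.0]
contact_force: [2.2, -0.8, -0.3]
gripper_width: 0.227
grasp_force: 19.9
```

Request:
servo_tool:
  moves:
    - [[0,0,0,0,0,0,18.8],[0,0,0,0,0,0,18.8],[0,0,0,0,0,0,18.8]]

```text
time: 22.15
tool_pos: [0.4967, 0.3429, 0.1106]
tool_rot: [0.0, 0.752, 0.659, 0.0]
contact_force: [2.0, -0.8, 1.0]
gripper_width: 0.225
grasp_force: 29.8
```

Grip force rises about 25 N per mm of command below the object's width, so I can grip the tartlets lightly. I release and go to tartlet A.

Request:
servo_tool:
  moves:
    - [[0,0,0,0,0,0,34],[0,0,0,0,0,0,45],[0,0,0,0,0,0,45],[0,0,-30,0,0,0,45],[0,0,-40,0,0,0,45],[0,0,-40,0,0,0,45],[0,0,0,0,0,0,76],[0,0,0,0,0,0,76]]

```text
time: 23.15
tool_pos: [0.4962, 0.3428, 0.2198]
tool_rot: [-0.0, 0.752, 0.659, -0.0]
contact_force: [-0.5, -0.0, -0.3]
gripper_width: 0.89
grasp_force: 0.0
```

```bash
python3 - <<'E'
from h import *
f=grab('top')
t=[ray(f,*c,.027) for c,a,r,p in tarts(f)]; print(np.round(t,4))
plan([.5715,-.3105,.15],82.5)
E
```

```text
[[ 0.55   -0.4158  0.027 ]
 [ 0.5307 -0.3263  0.027 ]
 [ 0.4572 -0.2807  0.027 ]
 [ 0.4418 -0.3996  0.027 ]]
shift(final axes) [-637.6  160.3   68.8] turn z -0.0 psi 82.46 tilt [-0.0014 -0.0022 -1.    ] t 23.2 F [ 0.4  0.9 -0.6] g 0.0 w 76.1
```

Tartlet A was knocked to (0.531,-0.326). I use its new position.

Request:
servo_tool:
  moves:
    - [[-35,6,0,0,0,0,76],[-55,10,0,0,0,0,76],[-55,10,0,0,0,0,76],[-55,10,0,0,0,0,76],[-55,10,0,0,0,0,76],[-55,10,0,0,0,0,76],[-55,10,0,0,0,0,76],[-55,10,0,0,0,0,76],[-55,10,0,0,0,0,76],[-55,10,0,0,0,0,76],[-55,10,0,0,0,0,76],[-40,8,20,0,0,0,76]]

```text
time: 24.7
tool_pos: [0.5276, -0.2942, 0.2001]
tool_rot: [0.0, 0.753, 0.659, 0.0]
contact_force: [-0.0, -0.6, 0.5]
gripper_width: 0.886
grasp_force: 0.0
```

Request:
servo_tool:
  moves:
    - [[-33.6,7.9,29,0,0,0,76],[0,0,20,0,0,0,76],[0,0,0,0,0,0,76],[0,0,0,0,0,0,76],[0,0,0,0,0,0,76]]

```text
time: 25.32
tool_pos: [0.5319, -0.3256, 0.1531]
tool_rot: [0.001, 0.752, 0.66, 0.0]
contact_force: [0.4, -0.3, 0.4]
gripper_width: 0.891
grasp_force: 0.0
```

```bash
python3 - <<'E'
from h import *
plan([.5307,-.3263,.024],82.5)
g=grab('side'); print(proj(g,[.5307,-.3263,.019]))
h=cv2.cvtColor(g['image'],cv2.COLOR_BGR2HSV); m=(h[...,0]>5)&(h[...,0]<25)&(h[...,1]>140); m[:140]=0;m[210:]=0;m[:,:285]=0;m[:,420:]=0
for c,a,l in blobs(m,20): print('side',c,a)
cv2.imwrite('pics/s5.png',cv2.resize(g['image'][110:210,270:400],None,fx=5,fy=5))
E
```

```text
shift(final axes) [ -0.9  -1.1 129.1] turn z 0.0 psi 82.53 tilt [-0.0012  0.0022 -1.    ] t 25.32 F [ 0.4 -0.3  0.4] g 0.0 w 76.1
[323.38434465 172.96725479]
side [410.49136276 167.0806142 ] 521
side [332.13207547 159.13207547] 53
side [362.23076923 168.64102564] 39
side [320.30434783 170.56521739] 23
side [333.5862069  181.79310345] 29
side [341.92857143 181.35714286] 28
side [403.14453125 203.91796875] 256
```

View pics/s5.png

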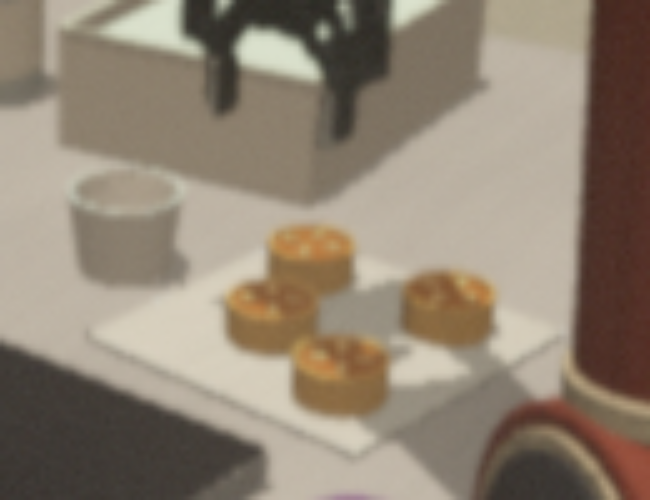

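The side crop shows tartlet A at about side pixel (324,173), against the predicted (323,173), with the open fingers above it. I descend, then close in small steps.

Request:
servo_tool:
  moves:
    - [[-1,-2,30,0,0,0,76],[0,0,40,0,0,0,76],[0,0,30,0,0,0,76],[0,0,15,0,0,0,76],[0,0,8,0,0,0,76],[0,0,0,0,0,0,76],[0,0,0,0,0,0,76],[0,0,0,0,0,0,76]]

```text
time: 26.38
tool_pos: [0.5296, -0.3273, 0.0296]
tool_rot: [0.001, 0.752, 0.659, 0.0]
contact_force: [-0.7, -0.1, -0.5]
gripper_width: 0.886
grasp_force: 0.0
```

Request:
servo_tool:
  moves:
    - [[0,0,0,0,0,0,72],[0,0,0,0,0,0,68],[0,0,0,0,0,0,65],[0,0,0,0,0,0,63],[0,0,0,0,0,0,62],[0,0,0,0,0,0,61],[0,0,0,0,0,0,60.6],[0,0,0,0,0,0,60.6]]

```text
time: 27.38
tool_pos: [0.529, -0.3268, 0.0285]
tool_rot: [0.0, 0.752, 0.659, 0.0]
contact_force: [0.5, -0.1, -0.2]
gripper_width: 0.71
grasp_force: 0.3
```

Request:
servo_tool:
  moves:
    - [[0,0,0,0,0,0,60.2],[0,0,0,0,0,0,60.2],[0,0,0,0,0,0,60]]

```text
time: 27.75
tool_pos: [0.5291, -0.3268, 0.0286]
tool_rot: [0.0, 0.752, 0.659, 0.0]
contact_force: [0.9, -0.6, 1.0]
gripper_width: 0.702
grasp_force: 0.4
```

```bash
python3 - <<'E'
from h import *
plan([.6204,-.0165,.06],82.5)
E
```

```text
shift(final axes) [319.6  50.1 -31.4] turn z -0.0 psi 82.47 tilt [-1.e-04  4.e-04 -1.e+00] t 27.75 F [ 0.9 -0.6  1. ] g 0.4 w 60.0
```

Request:
servo_tool:
  moves:
    - [[0,0,3,0,0,0,62],[0,0,2,0,0,0,62],[0,0,0,0,0,0,62],[0,0,0,0,0,0,60.6],[0,0,0,0,0,0,60.2],[0,0,0,0,0,0,59.8],[0,0,0,0,0,0,59.8]]

```text
time: 28.62
tool_pos: [0.529, -0.3268, 0.0235]
tool_rot: [0.0, 0.752, 0.659, 0.0]
contact_force: [0.8, 1.0, 0.2]
gripper_width: 0.701
grasp_force: 2.9
```

Request:
servo_tool:
  moves:
    - [[0,0,0,0,0,0,59.6],[0,0,0,0,0,0,59.4],[0,0,0,0,0,0,59.4]]

```text
time: 29.0
tool_pos: [0.529, -0.3268, 0.0236]
tool_rot: [0.0, 0.752, 0.659, 0.0]
contact_force: [-0.2, 1.2, 2.0]
gripper_width: 0.697
grasp_force: 10.3
```

Request:
servo_tool:
  moves:
    - [[0,0,0,0,0,0,59.2],[0,0,0,0,0,0,59.2],[0,0,-5,0,0,0,59.2],[0,0,-10,0,0,0,59.2],[0,0,-20,0,0,0,59.2],[0,0,-20,0,0,0,59.2],[0,0,-15,0,0,0,59.2],[0,0,-5,0,0,0,59.2],[0,0,0,0,0,0,59.2]]

```text
time: 30.12
tool_pos: [0.529, -0.3268, 0.0988]
tool_rot: [0.0, 0.752, 0.659, 0.0]
contact_force: [0.2, -0.1, -0.1]
gripper_width: 0.698
grasp_force: 14.4
```

Request:
servo_tool:
  moves:
    - [[12,2,0,0,0,0,59.2],[24,4,0,0,0,0,59.2],[36,6,0,0,0,0,59.2],[40,6,0,0,0,0,59.2],[40,6,0,0,0,0,59.2],[40,6,0,0,0,0,59.2],[40,6,0,0,0,0,59.2],[36,6,0,0,0,0,59.2],[26,4,0,0,0,0,59.2],[16,3,0,0,0,0,59.2],[8,1,0,0,0,0,59.2],[2,0,0,0,0,0,59.2]]

```text
time: 31.62
tool_pos: [0.6203, -0.016, 0.0981]
tool_rot: [-0.0, 0.752, 0.659, -0.0]
contact_force: [0.1, -0.3, -0.3]
gripper_width: 0.7
grasp_force: 14.4
```

Request:
servo_tool:
  moves:
    - [[0,0,0,0,0,0,59.2],[0,0,0,0,0,0,59.2]]

```text
time: 31.88
tool_pos: [0.6203, -0.0168, 0.0985]
tool_rot: [0.0, 0.752, 0.659, -0.0]
contact_force: [0.4, 1.1, -0.9]
gripper_width: 0.693
grasp_force: 14.4
```

```bash
python3 - <<'E'
from h import *
plan([.6204,-.0165,.0486],82.5)
f=grab('top'); print(np.round([ray(f,*c,.027) for c,a,r,p in tarts(f)],4))
E
```

```text
shift(final axes) [ 0.3  0.  49.9] turn z -0.1 psi 82.41 tilt [-1.e-04  0.e+00 -1.e+00] t 31.88 F [ 0.4  1.1 -0.9] g 14.4 w 59.2
[[ 0.5038 -0.0142  0.027 ]
 [ 0.5496 -0.4158  0.027 ]
 [ 0.4572 -0.2807  0.027 ]
 [ 0.4414 -0.3995  0.027 ]]
```

Request:
servo_tool:
  moves:
    - [[0,0,12,0,0,0,59.2],[0,0,15,0,0,0,59.2],[0,0,10,0,0,0,59.2],[0,0,5,0,0,0,59.2],[0,0,3,0,0,0,59.2],[0,0,0,0,0,0,59.2],[0,0,0,0,0,0,59.2],[0,0,0,0,0,0,59.2]]

```text
time: 32.92
tool_pos: [0.6208, -0.0161, 0.0539]
tool_rot: [0.0, 0.752, 0.659, 0.0]
contact_force: [-0.2, -0.3, -1.3]
gripper_width: 0.696
grasp_force: 14.4
```

Request:
servo_tool:
  moves:
    - [[0,0,1.5,0,0,0,59.2],[0,0,1,0,0,0,59.2],[0,0,0,0,0,0,59.2],[0,0,0,0,0,0,59.2]]

```text
time: 33.42
tool_pos: [0.6204, -0.0161, 0.0509]
tool_rot: [-0.0, 0.752, 0.659, -0.0]
contact_force: [1.0, 0.5, 0.0]
gripper_width: 0.698
grasp_force: 14.4
```

Request:
servo_tool:
  moves:
    - [[0,0,1,0,0,0,59.2],[0,0,0.8,0,0,0,59.2],[0,0,0,0,0,0,59.2],[0,0,0,0,0,0,59.2]]

```text
time: 33.92
tool_pos: [0.6205, -0.0161, 0.0491]
tool_rot: [0.0, 0.752, 0.659, -0.0]
contact_force: [0.5, -0.8, -0.9]
gripper_width: 0.699
grasp_force: 14.4
```

Request:
servo_tool:
  moves:
    - [[0,0,0.5,0,0,0,59.2],[0,0,0,0,0,0,59.2],[0,0,0,0,0,0,59.2]]

```text
time: 34.3
tool_pos: [0.6205, -0.0161, 0.0487]
tool_rot: [0.0, 0.752, 0.659, 0.0]
contact_force: [0.0, -0.4, -0.8]
gripper_width: 0.696
grasp_force: 14.4
```

Within a millimetre of the plate; I release and rise.

Request:
servo_tool:
  moves:
    - [[0,0,0.3,0,0,0,59.6],[0,0,0,0,0,0,60],[0,0,0,0,0,0,61],[0,0,0,0,0,0,64],[0,0,0,0,0,0,68],[0,0,0,0,0,0,68],[0,0,-15,0,0,0,68],[0,0,-30,0,0,0,70],[0,0,-25,0,0,0,76],[0,0,0,0,0,0,76]]

```text
time: 35.55
tool_pos: [0.6227, -0.0164, 0.1223]
tool_rot: [0.003, 0.752, 0.659, 0.002]
contact_force: [0.9, -0.3, 0.6]
gripper_width: 0.887
grasp_force: 0.0
```

```bash
python3 - <<'E'
from h import *
f=grab('top'); print(np.round([ray(f,*c,.027) for c,a,r,p in tarts(f)],4))
plan([.5496,-.4158,.12],82.5)
g=grab('side'); cv2.imwrite('pics/s6.png',cv2.resize(g['image'][130:260,170:370],None,fx=3.5,fy=3.5))
E
```

```text
[[ 0.5062 -0.0149  0.027 ]
 [ 0.5496 -0.4162  0.027 ]
 [ 0.4572 -0.2807  0.027 ]
 [ 0.4418 -0.3996  0.027 ]]
shift(final axes) [-4.055e+02 -1.910e+01  1.000e-01] turn z -0.0 psi 82.46 tilt [-0.      0.0033 -1.    ] t 35.6 F [ 0.3  0.7 -0.5] g 0.0 w 75.9
```

View pics/s6.png

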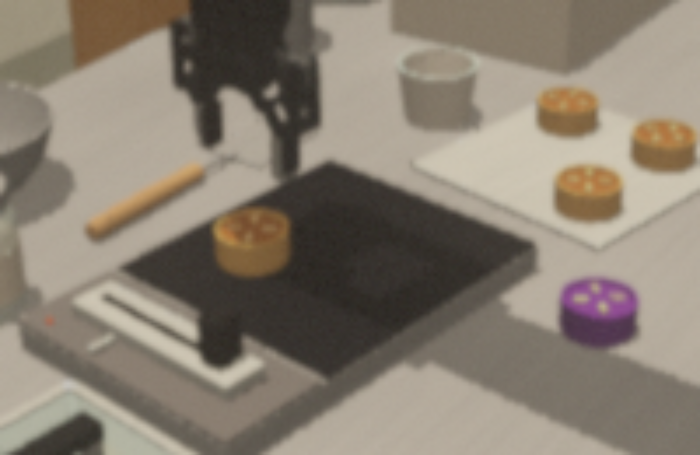

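Tartlet A stands upright on the plate at crop (253,242). Next is tartlet B.

Request:
servo_tool:
  moves:
    - [[-15,-1,0,0,0,0,72],[-40,-2,0,0,0,0,72],[-48,-2,0,0,0,0,72],[-48,-2,0,0,0,0,72],[-48,-2,0,0,0,0,72],[-48,-2,0,0,0,0,72],[-48,-2,0,0,0,0,72],[-48,-3,0,0,0,0,72],[-40,-2,0,0,0,0,72],[-22,-1,0,0,0,0,72],[0,0,0,0,0,0,72],[0,0,0,0,0,0,72]]

```text
time: 37.15
tool_pos: [0.5486, -0.4138, 0.1177]
tool_rot: [-0.001, 0.752, 0.659, 0.0]
contact_force: [0.3, 0.5, -0.1]
gripper_width: 0.84
grasp_force: 0.0
```

```bash
python3 - <<'E'
from h import *
f=grab('top'); print(np.round([ray(f,*c,.027) for c,a,r,p in tarts(f)],4))
h=cv2.cvtColor(f['image'],cv2.COLOR_BGR2HSV)
plan([.5496,-.416,.0236],82.5)
g=grab('side'); print(proj(g,[.5496,-.416,.033]))
E
```

```text
[[ 0.4334 -0.4599  0.027 ]
 [ 0.627  -0.0178  0.027 ]
 [ 0.4572 -0.2807  0.027 ]]
shift(final axes) [-2.3  1.1 94.3] turn z 0.0 psi 82.55 tilt [ 9.e-04 -6.e-04 -1.e+00] t 37.2 F [-0.3  0.3  0.3] g 0.0 w 72.0
[331.53579751 157.84990959]
```

Request:
servo_tool:
  moves:
    - [[-2,1,25,0,0,0,72],[0,0,30,0,0,0,72],[0,0,20,0,0,0,72],[0,0,12,0,0,0,72],[0,0,5,0,0,0,72],[0,0,2,0,0,0,72],[0,0,0,0,0,0,72],[0,0,0,0,0,0,72]]

```text
time: 38.25
tool_pos: [0.5496, -0.4176, 0.0252]
tool_rot: [0.001, 0.752, 0.659, 0.0]
contact_force: [-0.9, -1.2, -0.3]
gripper_width: 0.847
grasp_force: 0.0
```

Request:
servo_tool:
  moves:
    - [[0,0,0,0,0,0,68],[0,0,0,0,0,0,65],[0,0,0,0,0,0,63],[0,0,0,0,0,0,62],[0,0,0,0,0,0,61],[0,0,0,0,0,0,60.6],[0,0,0,0,0,0,60.2],[0,0,0,0,0,0,59.8],[0,0,0,0,0,0,59.6],[0,0,0,0,0,0,59.6]]

```text
time: 39.5
tool_pos: [0.5492, -0.4172, 0.0244]
tool_rot: [0.0, 0.752, 0.659, -0.0]
contact_force: [-2.1, 0.8, 2.1]
gripper_width: 0.698
grasp_force: 6.3
```

```bash
python3 - <<'E'
from h import *
plan([.6088,-.1037,.1],82.5)
E
```

```text
shift(final axes) [318.6  18.1 -75.6] turn z -0.0 psi 82.46 tilt [-1.e-04 -0.e+00 -1.e+00] t 39.5 F [-2.1  0.8  2.1] g 6.3 w 59.6
```

Request:
servo_tool:
  moves:
    - [[0,0,0,0,0,0,59.4],[0,0,0,0,0,0,59.2],[0,0,-5,0,0,0,59.2],[0,0,-10,0,0,0,59.2],[0,0,-20,0,0,0,59.2],[0,0,-20,0,0,0,59.2],[0,0,-15,0,0,0,59.2],[0,0,-6,0,0,0,59.2],[0,0,0,0,0,0,59.2]]

```text
time: 40.62
tool_pos: [0.5494, -0.4174, 0.101]
tool_rot: [0.0, 0.752, 0.659, 0.0]
contact_force: [0.1, 0.8, -0.7]
gripper_width: 0.696
grasp_force: 14.1
```

Request:
servo_tool:
  moves:
    - [[12,1,0,0,0,0,59.2],[24,1,0,0,0,0,59.2],[36,2,0,0,0,0,59.2],[40,2,0,0,0,0,59.2],[40,2,0,0,0,0,59.2],[40,2,0,0,0,0,59.2],[40,2,0,0,0,0,59.2],[36,2,0,0,0,0,59.2],[26,2,0,0,0,0,59.2],[16,1,0,0,0,0,59.2],[6.5,1,0,0,0,0,59.2],[2,0,0,0,0,0,59.2]]

```text
time: 42.12
tool_pos: [0.6088, -0.1037, 0.1002]
tool_rot: [0.0, 0.752, 0.659, -0.0]
contact_force: [0.3, 0.0, -0.5]
gripper_width: 0.695
grasp_force: 14.1
```

Request:
servo_tool:
  moves:
    - [[0,0,10,0,0,0,59.2],[0,0,14,0,0,0,59.2],[0,0,12,0,0,0,59.2],[0,0,6,0,0,0,59.2],[0,0,3,0,0,0,59.2],[0,0,1,0,0,0,59.2],[0,0,0,0,0,0,59.2],[0,0,0,0,0,0,59.2],[0,0,0,0,0,0,59.2]]

```text
time: 43.25
tool_pos: [0.609, -0.1038, 0.0547]
tool_rot: [0.0, 0.752, 0.659, 0.0]
contact_force: [-0.7, -0.8, -0.4]
gripper_width: 0.697
grasp_force: 14.1
```

```bash
python3 - <<'E'
from h import *
plan([.6088,-.1037,.0494],82.5)
E
```

```text
shift(final axes) [ 0.1 -0.3  5.3] turn z -0.0 psi 82.47 tilt [-1.e-04  6.e-04 -1.e+00] t 43.25 F [-0.7 -0.8 -0.4] g 14.1 w 59.5
```

Request:
servo_tool:
  moves:
    - [[0,0,2,0,0,0,59.2],[0,0,1.5,0,0,0,59.2],[0,0,1,0,0,0,59.2],[0,0,0.5,0,0,0,59.2],[0,0,0,0,0,0,59.2],[0,0,0,0,0,0,59.2]]

```text
time: 44.0
tool_pos: [0.6088, -0.1038, 0.0495]
tool_rot: [-0.0, 0.752, 0.659, -0.0]
contact_force: [-0.8, 0.5, 1.6]
gripper_width: 0.693
grasp_force: 14.2
```

Request:
servo_tool:
  moves:
    - [[0,0,0.3,0,0,0,59.6],[0,0,0,0,0,0,60],[0,0,0,0,0,0,61],[0,0,0,0,0,0,64],[0,0,0,0,0,0,68],[0,0,0,0,0,0,68],[0,0,-15,0,0,0,68],[0,0,-30,0,0,0,70],[0,0,-25,0,0,0,76],[0,0,0,0,0,0,76]]

```text
time: 45.25
tool_pos: [0.611, -0.1044, 0.123]
tool_rot: [0.003, 0.752, 0.659, 0.002]
contact_force: [-0.1, 1.6, 0.6]
gripper_width: 0.89
grasp_force: 0.0
```

```bash
python3 - <<'E'
from h import *
f=grab('top'); print(np.round([ray(f,*c,.027) for c,a,r,p in tarts(f)],4))
plan([.4572,-.2807,.12],82.5)
E
```

```text
[[ 0.4944 -0.1055  0.027 ]
 [ 0.4572 -0.2807  0.027 ]
 [ 0.4418 -0.3996  0.027 ]]
shift(final axes) [-195.  -128.2    0.8] turn z -0.0 psi 82.46 tilt [-5.0e-04  3.3e-03 -1.0e+00] t 45.3 F [ 0.1 -0.1 -1. ] g 0.0 w 76.4
```

Request:
servo_tool:
  moves:
    - [[-15,-10,0,0,0,0,74],[-30,-20,0,0,0,0,74],[-35,-23,0,0,0,0,74],[-35,-23,0,0,0,0,74],[-35,-23,0,0,0,0,74],[-28,-18,0,0,0,0,74],[-17,-11,0,0,0,0,74],[0,0,0,0,0,0,74],[0,0,0,0,0,0,74],[0,0,0,0,0,0,74]]

```text
time: 46.55
tool_pos: [0.4565, -0.2797, 0.1187]
tool_rot: [-0.0, 0.752, 0.659, 0.0]
contact_force: [0.2, 0.3, -0.2]
gripper_width: 0.869
grasp_force: 0.0
```

```bash
python3 - <<'E'
from h import *
plan([.4572,-.2807,.0240],82.5)
f=grab('top'); print(np.round([ray(f,*c,.027) for c,a,r,p in tarts(f)],4))
g=grab('side'); print(proj(g,[.4572,-.2807,.033]))
h=cv2.cvtColor(g['image'],cv2.COLOR_BGR2HSV); m=(h[...,0]>5)&(h[...,0]<25)&(h[...,1]>140); m[:140]=0;m[210:]=0;m[:,:225]=0;m[:,380:]=0
for c,a,l in blobs(m,20): print('side',c,a)
E
```

```text
shift(final axes) [-0.9  0.8 94.7] turn z 0.0 psi 82.52 tilt [ 4.e-04 -5.e-04 -1.e+00] t 46.55 F [ 0.2  0.3 -0.2] g 0.0 w 74.2
[[ 0.6269 -0.0175  0.027 ]
 [ 0.6146 -0.1075  0.027 ]
 [ 0.3896 -0.356   0.027 ]]
[337.6355696  180.53267974]
side [359.42857143 168.        ] 21
side [261.359375 184.40625 ] 64
side [333.26086957 182.56521739] 23
side [241.9009901  195.31683168] 101
```

Request:
servo_tool:
  moves:
    - [[-1,1,25,0,0,0,74],[0,0,30,0,0,0,74],[0,0,20,0,0,0,74],[0,0,12,0,0,0,74],[0,0,5,0,0,0,74],[0,0,2,0,0,0,74],[0,0,0,0,0,0,74],[0,0,0,0,0,0,72]]

```text
time: 47.65
tool_pos: [0.4577, -0.2818, 0.0258]
tool_rot: [0.001, 0.752, 0.659, 0.0]
contact_force: [-0.9, 0.4, -0.6]
gripper_width: 0.839
grasp_force: 0.0
```

Request:
servo_tool:
  moves:
    - [[0,0,0,0,0,0,68],[0,0,0,0,0,0,65],[0,0,0,0,0,0,63],[0,0,0,0,0,0,62],[0,0,0,0,0,0,61],[0,0,0,0,0,0,60.6],[0,0,0,0,0,0,60.2],[0,0,0,0,0,0,59.8],[0,0,0,0,0,0,59.6],[0,0,0,0,0,0,59.6]]

```text
time: 48.9
tool_pos: [0.4573, -0.2815, 0.0251]
tool_rot: [-0.0, 0.752, 0.659, 0.0]
contact_force: [-0.9, 0.8, 1.2]
gripper_width: 0.694
grasp_force: 6.2
```

```bash
python3 - <<'E'
from h import *
plan([.5372,-.0055,.1],82.5)
E
```

```text
shift(final axes) [284.   43.2 -74.9] turn z -0.0 psi 82.47 tilt [ 0. -0. -1.] t 48.9 F [-0.9  0.8  1.2] g 6.2 w 59.3
```

Request:
servo_tool:
  moves:
    - [[0,0,0,0,0,0,59.4],[0,0,0,0,0,0,59.2],[0,0,-5,0,0,0,59.2],[0,0,-10,0,0,0,59.2],[0,0,-20,0,0,0,59.2],[0,0,-20,0,0,0,59.2],[0,0,-15,0,0,0,59.2],[0,0,-6,0,0,0,59.2],[0,0,0,0,0,0,59.2]]

```text
time: 50.02
tool_pos: [0.4574, -0.2815, 0.1013]
tool_rot: [0.0, 0.752, 0.659, 0.0]
contact_force: [-0.2, -0.4, 0.4]
gripper_width: 0.696
grasp_force: 13.8
```

Request:
servo_tool:
  moves:
    - [[10,1,0,0,0,0,59.2],[20,3,0,0,0,0,59.2],[30,5,0,0,0,0,59.2],[36,5,0,0,0,0,59.2],[36,5,0,0,0,0,59.2],[36,6,0,0,0,0,59.2],[36,6,0,0,0,0,59.2],[32,5,0,0,0,0,59.2],[24,4,0,0,0,0,59.2],[16,2,0,0,0,0,59.2],[6,1,0,0,0,0,59.2],[2,0,0,0,0,0,59.2]]

```text
time: 51.52
tool_pos: [0.537, -0.0054, 0.1009]
tool_rot: [-0.0, 0.752, 0.659, -0.0]
contact_force: [-0.4, -0.7, -1.5]
gripper_width: 0.694
grasp_force: 13.8
```

Request:
servo_tool:
  moves:
    - [[0,0,10,0,0,0,59.2],[0,0,14,0,0,0,59.2],[0,0,12,0,0,0,59.2],[0,0,6,0,0,0,59.2],[0,0,3,0,0,0,59.2],[0,0,1,0,0,0,59.2],[0,0,0,0,0,0,59.2],[0,0,0,0,0,0,59.2],[0,0,0,0,0,0,59.2]]

```text
time: 52.65
tool_pos: [0.5373, -0.0055, 0.0554]
tool_rot: [0.0, 0.752, 0.659, 0.0]
contact_force: [-0.3, -0.1, -2.2]
gripper_width: 0.693
grasp_force: 13.8
```

```bash
python3 - <<'E'
from h import *
plan([.5372,-.0055,.0501],82.5)
E
```

```text
shift(final axes) [ 0.  -0.1  5.3] turn z -0.0 psi 82.47 tilt [ 0.e+00  6.e-04 -1.e+00] t 52.65 F [-0.3 -0.1 -2.2] g 13.8 w 59.2
```

Request:
servo_tool:
  moves:
    - [[0,0,2,0,0,0,59.2],[0,0,1.5,0,0,0,59.2],[0,0,1,0,0,0,59.2],[0,0,0.5,0,0,0,59.2],[0,0,0,0,0,0,59.2],[0,0,0,0,0,0,59.2]]

```text
time: 53.4
tool_pos: [0.5371, -0.0055, 0.0502]
tool_rot: [-0.0, 0.752, 0.659, -0.0]
contact_force: [-1.2, 0.3, 1.7]
gripper_width: 0.7
grasp_force: 14.0
```

Request:
servo_tool:
  moves:
    - [[0,0,0.3,0,0,0,59.6],[0,0,0,0,0,0,60],[0,0,0,0,0,0,61],[0,0,0,0,0,0,64],[0,0,0,0,0,0,68],[0,0,0,0,0,0,68],[0,0,-15,0,0,0,68],[0,0,-30,0,0,0,70],[0,0,-25,0,0,0,76],[0,0,0,0,0,0,76]]

```text
time: 54.65
tool_pos: [0.5393, -0.0059, 0.1233]
tool_rot: [0.003, 0.752, 0.659, 0.002]
contact_force: [0.5, 0.1, 0.4]
gripper_width: 0.888
grasp_force: 0.0
```

```bash
python3 - <<'E'
from h import *
f=grab('top'); print(np.round([ray(f,*c,.027) for c,a,r,p in tarts(f)],4))
plan([.4416,-.3996,.12],82.5)
E
```

```text
[[ 0.4649 -0.0161  0.027 ]
 [ 0.4414 -0.3995  0.027 ]]
shift(final axes) [-403.2  -44.2    1.3] turn z -0.0 psi 82.47 tilt [-0.      0.0032 -1.    ] t 54.7 F [-0.3  0.  -0.1] g 0.0 w 76.3
```

Request:
servo_tool:
  moves:
    - [[-15,-2,0,0,0,0,74],[-40,-4,0,0,0,0,74],[-48,-5,0,0,0,0,74],[-48,-5,0,0,0,0,74],[-48,-5,0,0,0,0,74],[-48,-6,0,0,0,0,74],[-48,-6,0,0,0,0,74],[-46,-5,0,0,0,0,74],[-40,-4,0,0,0,0,74],[-22,-2,0,0,0,0,74],[0,0,0,0,0,0,74],[0,0,0,0,0,0,74]]

```text
time: 56.2
tool_pos: [0.4405, -0.3982, 0.119]
tool_rot: [-0.001, 0.752, 0.659, 0.0]
contact_force: [0.4, -0.7, 0.5]
gripper_width: 0.865
grasp_force: 0.0
```

```bash
python3 - <<'E'
from h import *
plan([.4416,-.3996,.0242],82.5)
f=grab('top'); print(np.round([ray(f,*c,.053) for c,a,r,p in tarts(f)],4))
g=grab('side'); print(proj(g,[.4416,-.3996,.033]))
cv2.imwrite('pics/s7.png',np.hstack([cv2.resize(g['image'][110:230,260:400],None,fx=2.7,fy=2.7),cv2.resize(f['image'][140:260,200:340],None,fx=2.7,fy=2.7)]))
E
```

```text
shift(final axes) [-1.2  1.3 94.8] turn z -0.0 psi 82.5 tilt [ 0.0014 -0.001  -1.    ] t 56.2 F [ 0.4 -0.7  0.5] g 0.0 w 73.8
[[ 0.6227 -0.017   0.053 ]
 [ 0.61   -0.1044  0.053 ]
 [ 0.5397 -0.0048  0.053 ]
 [ 0.3742 -0.4705  0.053 ]]
[359.07384767 167.39924741]
```

View pics/s7.png

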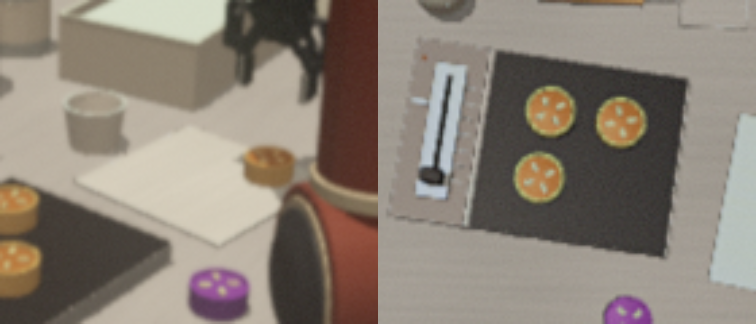

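Three tartlets stand on the plate (right half). The last is at left crop (269,165), where expected.

Request:
servo_tool:
  moves:
    - [[-1,1,25,0,0,0,74],[0,0,30,0,0,0,74],[0,0,20,0,0,0,74],[0,0,12,0,0,0,74],[0,0,5,0,0,0,74],[0,0,2,0,0,0,74],[0,0,0,0,0,0,74],[0,0,0,0,0,0,72]]

```text
time: 57.3
tool_pos: [0.4419, -0.4009, 0.0265]
tool_rot: [0.001, 0.752, 0.659, -0.0]
contact_force: [1.0, -0.5, 0.6]
gripper_width: 0.841
grasp_force: 0.0
```

Request:
servo_tool:
  moves:
    - [[0,0,0,0,0,0,68],[0,0,0,0,0,0,65],[0,0,0,0,0,0,63],[0,0,0,0,0,0,62],[0,0,0,0,0,0,61],[0,0,0,0,0,0,60.6],[0,0,0,0,0,0,60.2],[0,0,0,0,0,0,59.8],[0,0,0,0,0,0,59.6],[0,0,0,0,0,0,59.6]]

```text
time: 58.55
tool_pos: [0.4415, -0.4004, 0.0258]
tool_rot: [-0.0, 0.752, 0.659, -0.0]
contact_force: [-1.5, -0.0, 1.4]
gripper_width: 0.698
grasp_force: 6.0
```

```bash
python3 - <<'E'
from h import *
plan([.5256,-.0927,.1],82.5)
E
```

```text
shift(final axes) [316.1  43.2 -74.2] turn z -0.0 psi 82.47 tilt [-0.e+00 -1.e-04 -1.e+00] t 58.55 F [-1.5 -0.   1.4] g 6.0 w 59.6
```

Place TCP height is 0.0508.

Request:
servo_tool:
  moves:
    - [[0,0,0,0,0,0,59.4],[0,0,0,0,0,0,59.2],[0,0,-5,0,0,0,59.2],[0,0,-10,0,0,0,59.2],[0,0,-20,0,0,0,59.2],[0,0,-20,0,0,0,59.2],[0,0,-15,0,0,0,59.2],[0,0,-6,0,0,0,59.2],[0,0,0,0,0,0,59.2]]

```text
time: 59.68
tool_pos: [0.4416, -0.4006, 0.1023]
tool_rot: [0.0, 0.752, 0.659, 0.0]
contact_force: [0.1, 0.1, -1.2]
gripper_width: 0.697
grasp_force: 13.5
```

Request:
servo_tool:
  moves:
    - [[12,2,0,0,0,0,59.2],[24,3,0,0,0,0,59.2],[36,5,0,0,0,0,59.2],[40,5,0,0,0,0,59.2],[40,5,0,0,0,0,59.2],[40,5,0,0,0,0,59.2],[40,5,0,0,0,0,59.2],[34,5,0,0,0,0,59.2],[26,4,0,0,0,0,59.2],[16,2,0,0,0,0,59.2],[6,2,0,0,0,0,59.2],[2,0,0,0,0,0,59.2]]

```text
time: 61.18
tool_pos: [0.5255, -0.0927, 0.1016]
tool_rot: [-0.0, 0.752, 0.659, -0.0]
contact_force: [-0.2, -0.2, 0.0]
gripper_width: 0.698
grasp_force: 13.5
```

Request:
servo_tool:
  moves:
    - [[0,0,10,0,0,0,59.2],[0,0,14,0,0,0,59.2],[0,0,12,0,0,0,59.2],[0,0,6,0,0,0,59.2],[0,0,3,0,0,0,59.2],[0,0,1,0,0,0,59.2],[0,0,0,0,0,0,59.2],[0,0,0,0,0,0,59.2],[0,0,0,0,0,0,59.2]]

```text
time: 62.3
tool_pos: [0.5257, -0.0928, 0.056]
tool_rot: [0.0, 0.752, 0.659, 0.0]
contact_force: [-0.9, -0.5, -0.5]
gripper_width: 0.691
grasp_force: 13.5
```

```bash
python3 - <<'E'
from h import *
plan([.5256,-.0927,.0508],82.5)
E
```

```text
shift(final axes) [ 0.1 -0.2  5.2] turn z -0.0 psi 82.47 tilt [-0.e+00  5.e-04 -1.e+00] t 62.3 F [-0.9 -0.5 -0.5] g 13.5 w 59.0
```

Request:
servo_tool:
  moves:
    - [[0,0,2,0,0,0,59.2],[0,0,1.5,0,0,0,59.2],[0,0,1,0,0,0,59.2],[0,0,0.5,0,0,0,59.2],[0,0,0,0,0,0,59.2],[0,0,0,0,0,0,59.2]]

```text
time: 63.05
tool_pos: [0.5255, -0.0928, 0.0509]
tool_rot: [-0.0, 0.752, 0.659, -0.0]
contact_force: [-1.4, -0.2, 1.7]
gripper_width: 0.696
grasp_force: 13.7
```

Request:
servo_tool:
  moves:
    - [[0,0,0.3,0,0,0,59.6],[0,0,0,0,0,0,60],[0,0,0,0,0,0,61],[0,0,0,0,0,0,64],[0,0,0,0,0,0,68],[0,0,0,0,0,0,68],[0,0,-15,0,0,0,68],[0,0,-30,0,0,0,68],[0,0,-40,0,0,0,68],[0,0,-40,0,0,0,50],[0,0,-40,0,0,0,45],[0,0,0,0,0,0,45]]

```text
time: 64.55
tool_pos: [0.528, -0.0935, 0.2215]
tool_rot: [0.004, 0.752, 0.659, 0.003]
contact_force: [-0.3, 0.2, -0.1]
gripper_width: 0.526
grasp_force: 0.0
```

```bash
python3 - <<'E'
from h import *
plan([.4966,.3429,.18],82.5)
E
```

```text
shift(final axes) [428.6 -88.1  41.5] turn z -0.0 psi 82.47 tilt [-0.0018  0.0098 -1.    ] t 64.55 F [-0.3  0.2 -0.1] g 0.0 w 44.9
```

Request:
servo_tool:
  moves:
    - [[20,-4,0,0,0,0,45],[40,-8,0,0,0,0,45],[48,-10,0,0,0,0,45],[48,-10,0,0,0,0,45],[48,-10,0,0,0,0,45],[48,-10,0,0,0,0,45],[48,-10,0,0,0,0,45],[48,-10,0,0,0,0,45],[44,-9,0,0,0,0,45],[24,-5,10,0,0,0,45],[12.6,-2,30,0,0,0,45],[0,0,0,0,0,0,45]]

```text
time: 66.05
tool_pos: [0.4909, 0.3437, 0.1706]
tool_rot: [-0.001, 0.751, 0.66, -0.005]
contact_force: [-0.1, -0.8, -0.3]
gripper_width: 0.524
grasp_force: 0.0
```

Request:
servo_tool:
  moves:
    - [[0,0,0,0,0,0,45],[0,0,0,0,0,0,45]]

```text
time: 66.3
tool_pos: [0.495, 0.3435, 0.1768]
tool_rot: [0.0, 0.752, 0.659, 0.001]
contact_force: [-0.7, 0.4, 0.5]
gripper_width: 0.524
grasp_force: 0.0
```

```bash
python3 - <<'E'
from h import *
plan([.4966,.3429,.1077],82.5)
f=grab('top'); h=cv2.cvtColor(f['image'],cv2.COLOR_BGR2HSV)
ex=np.array([.9914,-.1309]);ey=np.array([.1309,.9914]);c0=np.array([.573,-.0546])
for c,a,r,p in tarts(f):
    q=ray(f,*c,.053)[:2]; print(q.round(4),((q-c0)@ex).round(4),((q-c0)@ey).round(4))
m=((h[...,2]<75)|((h[...,0]>5)&(h[...,0]<25)&(h[...,1]>120))).astype(np.uint8); m[:150]=0;m[245:]=0;m[:,:238]=0;m[:,325:]=0
m=cv2.morphologyEx(m,cv2.MORPH_OPEN,np.ones((3,3)))
b=max(blobs(m,500),key=lambda x:x[1]); r=cv2.minAreaRect(np.argwhere(b[2])[:,::-1].astype(np.float32)); print(r,ray(f,*r[0],.03))
cv2.imwrite('pics/t8.png',cv2.resize(f['image'][130:260,100:340],None,fx=3,fy=3))
E
```

```text
shift(final axes) [-0.4  1.6 69.1] turn z -0.1 psi 82.43 tilt [ 0.001   0.0015 -1.    ] t 66.3 F [-0.7  0.4  0.5] g 0.0 w 44.7
[ 0.6227 -0.017 ] 0.0444 0.0437
[ 0.61   -0.1047] 0.0432 -0.0449
[ 0.5397 -0.0048] -0.0395 0.0451
[ 0.5275 -0.094 ] -0.0399 -0.045
((274.2425231933594, 196.70948791503906), (71.2837905883789, 66.14122009277344), 7.9893269538879395) [ 0.57212495 -0.05552506  0.03      ]
```

View pics/t8.png

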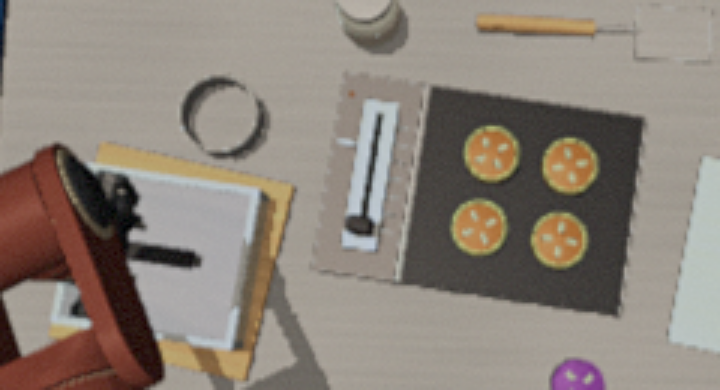

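All four tartlets stand on the plate in a square at (490,153), (570,165), (479,227) and (560,240). The dimmer is off and the cover is on the board, so I fetch the cover.

Request:
servo_tool:
  moves:
    - [[0,1,20,0,0,0,45],[0,0,25,0,0,0,45],[0,0,15,0,0,0,45],[0,0,4,0,0,0,45],[0,0,1,0,0,0,45],[0,0,0,0,0,0,45],[0,0,0,0,0,0,45]]

```text
time: 67.22
tool_pos: [0.496, 0.3438, 0.1114]
tool_rot: [0.0, 0.752, 0.659, 0.001]
contact_force: [0.2, -0.2, 0.1]
gripper_width: 0.523
grasp_force: 0.0
```

Request:
servo_tool:
  moves:
    - [[0,0,0,0,0,0,30],[0,0,0,0,0,0,24],[0,0,0,0,0,0,21],[0,0,0,0,0,0,20],[0,0,0,0,0,0,18],[0,0,0,0,0,0,16],[0,0,0,0,0,0,14],[0,0,0,0,0,0,14]]

```text
time: 68.22
tool_pos: [0.4961, 0.3436, 0.1109]
tool_rot: [0.0, 0.752, 0.659, 0.001]
contact_force: [4.7, -1.0, 2.7]
gripper_width: 0.221
grasp_force: 59.4
```

Request:
servo_tool:
  moves:
    - [[0,0,-8,0,0,0,14],[0,0,-12,0,0,0,14],[0,0,-20,0,0,0,14],[0,0,-25,0,0,0,14],[0,0,-25,0,0,0,14],[0,0,-25,0,0,0,14],[0,0,-15,0,0,0,14],[0,0,-5,0,0,0,14],[0,0,0,0,0,0,14],[0,0,0,0,0,0,14]]

```text
time: 69.47
tool_pos: [0.4949, 0.3432, 0.2439]
tool_rot: [-0.0, 0.752, 0.659, -0.001]
contact_force: [-0.2, 0.1, -3.8]
gripper_width: 0.22
grasp_force: 58.9
```

```bash
python3 - <<'E'
from h import *
plan([.574,-.055,.14],82.5)
E
```

```text
shift(final axes) [-384.5  130.4  103.9] turn z -0.0 psi 82.46 tilt [-0.0014 -0.002  -1.    ] t 69.47 F [-0.2  0.1 -3.8] g 58.9 w 18.8
```

Request:
servo_tool:
  moves:
    - [[-18,6,0,0,0,0,14],[-36,12,0,0,0,0,14],[-42,14,0,0,0,0,14],[-42,14,0,0,0,0,14],[-42,14,0,0,0,0,14],[-42,14,0,0,0,0,14],[-42,14,0,0,0,0,14],[-42,14,0,0,0,0,14],[-36,13,0,0,0,0,14],[-24,9,0,0,0,0,14],[-13,5,0,0,0,0,14],[-5,1,0,0,0,0,14]]

```text
time: 70.97
tool_pos: [0.5737, -0.0549, 0.245]
tool_rot: [-0.0, 0.752, 0.659, -0.0]
contact_force: [-0.4, 1.1, -3.4]
gripper_width: 0.223
grasp_force: 58.9
```

Request:
servo_tool:
  moves:
    - [[0,0,0,0,0,0,14],[0,0,0,0,0,0,14],[0,0,0,0,0,0,14]]

```text
time: 71.35
tool_pos: [0.574, -0.0535, 0.2455]
tool_rot: [-0.0, 0.752, 0.66, 0.0]
contact_force: [0.0, 0.1, -4.1]
gripper_width: 0.223
grasp_force: 58.9
```

```bash
python3 - <<'E'
from h import *
plan([.574,-.055,.1269],82.5)
f=grab('top'); g=grab('side')
cv2.imwrite('pics/t9.png',np.hstack([cv2.resize(g['image'][110:250,190:340],None,fx=2.6,fy=2.6),cv2.resize(f['image'][130:270,200:350],None,fx=2.6,fy=2.6)]))
E
```

```text
shift(final axes) [ -1.5   0.2 118.6] turn z 0.0 psi 82.53 tilt [ 1.e-04 -0.e+00 -1.e+00] t 71.35 F [ 0.   0.1 -4.1] g 58.9 w 19.1
```

View pics/t9.png

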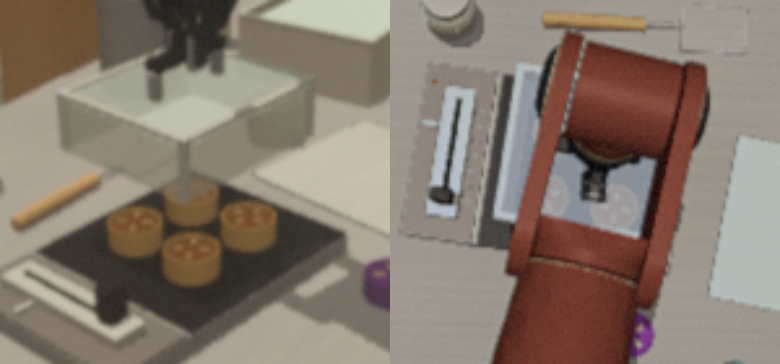

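The cover hangs level over the four tartlets, so I lower it.

Request:
servo_tool:
  moves:
    - [[-1.5,0,10,0,0,0,14],[0,0,18,0,0,0,14],[0,0,20,0,0,0,14],[0,0,20,0,0,0,14],[0,0,16,0,0,0,14],[0,0,12,0,0,0,14],[0,0,8,0,0,0,14],[0,0,3,0,0,0,14],[0,0,0,0,0,0,14],[0,0,0,0,0,0,14]]

```text
time: 72.7
tool_pos: [0.5744, -0.0558, 0.1393]
tool_rot: [0.001, 0.752, 0.659, 0.0]
contact_force: [1.4, 0.1, -4.3]
gripper_width: 0.22
grasp_force: 58.9
```

Request:
servo_tool:
  moves:
    - [[0,0,2,0,0,0,14],[0,0,2,0,0,0,14],[0,0,1,0,0,0,14],[0,0,0,0,0,0,14],[0,0,0,0,0,0,14]]

```text
time: 73.32
tool_pos: [0.5739, -0.0557, 0.1335]
tool_rot: [0.0, 0.752, 0.659, 0.0]
contact_force: [-0.3, -1.0, -3.7]
gripper_width: 0.226
grasp_force: 59.0
```

Request:
servo_tool:
  moves:
    - [[0,0,2,0,0,0,14],[0,0,2,0,0,0,14],[0,0,1,0,0,0,14],[0,0,1,0,0,0,14],[0,0,0,0,0,0,14],[0,0,0,0,0,0,14]]

```text
time: 74.08
tool_pos: [0.5739, -0.0557, 0.1275]
tool_rot: [0.0, 0.752, 0.659, 0.0]
contact_force: [-0.3, -0.4, -4.5]
gripper_width: 0.222
grasp_force: 59.0
```

Request:
servo_tool:
  moves:
    - [[0,0,0.6,0,0,0,14],[0,0,0,0,0,0,14],[0,0,0,0,0,0,14]]

```text
time: 74.45
tool_pos: [0.5739, -0.0557, 0.127]
tool_rot: [0.0, 0.752, 0.659, 0.0]
contact_force: [0.2, -0.8, -3.3]
gripper_width: 0.225
grasp_force: 59.0
```

Request:
servo_tool:
  moves:
    - [[0,0,0.7,0,0,0,14],[0,0,0,0,0,0,14],[0,0,0,0,0,0,14]]

```text
time: 74.82
tool_pos: [0.574, -0.0557, 0.127]
tool_rot: [0.0, 0.752, 0.659, 0.0]
contact_force: [-4.2, -0.2, 4.0]
gripper_width: 0.223
grasp_force: 60.0
```

Request:
servo_tool:
  moves:
    - [[0,0,0,0,0,0,20],[0,0,0,0,0,0,28],[0,0,0,0,0,0,45],[0,0,0,0,0,0,45],[0,0,-30,0,0,0,45],[0,0,-30,0,0,0,45],[0,0,0,0,0,0,45]]

```text
time: 75.7
tool_pos: [0.5758, -0.0561, 0.1895]
tool_rot: [0.003, 0.752, 0.659, 0.002]
contact_force: [0.5, 0.1, 0.0]
gripper_width: 0.527
grasp_force: 0.0
```

```bash
python3 - <<'E'
from h import *
plan([.5358,.1259,.18],82.5)
E
```

```text
shift(final axes) [175.3 -63.4   9.5] turn z -0.0 psi 82.47 tilt [-6.0e-04  6.4e-03 -1.0e+00] t 75.7 F [0.5 0.1 0. ] g 0.0 w 45.0
```

Request:
servo_tool:
  moves:
    - [[20,-7,0,0,0,0,45],[35,-13,0,0,0,0,45],[40,-14,0,0,0,0,45],[40,-14,0,0,0,0,45],[28,-10,0,0,0,0,45],[12.3,-5,0,0,0,0,45],[0,0,0,0,0,0,45],[0,0,0,0,0,0,45]]

```text
time: 76.7
tool_pos: [0.5344, 0.1257, 0.1857]
tool_rot: [-0.0, 0.752, 0.659, -0.0]
contact_force: [0.6, -0.3, 0.4]
gripper_width: 0.53
grasp_force: 0.0
```

```bash
python3 - <<'E'
from h import *
plan([.5355,.1259,.0668],82.5)
ex=np.array([.9914,-.1309]);ey=np.array([.1309,.9914]);c0=np.array([.573,-.0546])
for n,(x0,x1,y0,y1) in dict(top=(208,222,168,188),side=(185,205,215,240)).items():
    f=grab(n); v=f['image'][y0:y1,x0:x1].mean(2); w=np.clip(v-np.percentile(v,80),0,None) if 0 else (v>np.median(v)+35)*(v-np.median(v))
    n_,l,st,c=cv2.connectedComponentsWithStats((w>0).astype(np.uint8))
    for i in range(1,n_):
        if st[i,4]<4: continue
        ys,xs=np.nonzero(l==i); ww=w[ys,xs]; u,vv=(xs*ww).sum()/ww.sum()+x0,(ys*ww).sum()/ww.sum()+y0
        p=ray(f,u,vv,.036)[:2]; print(n,st[i].tolist(),round(u,2),round(vv,2),p.round(4),((p-c0)@ex).round(4),((p-c0)@ey).round(4))
E
```

```text
shift(final axes) [  0.4   1.1 118.9] turn z -0.1 psi 82.42 tilt [-5.e-04 -5.e-04 -1.e+00] t 76.7 F [ 0.6 -0.3  0.4] g 0.0 w 45.3
top [0, 0, 14, 4, 42] 213.32 168.99 [0.6617 0.1548] 0.0605 0.2192
side [6, 0, 14, 9, 61] 198.6 218.1 [0.6618 0.117 ] 0.0656 0.1817
side [11, 11, 5, 3, 6] 198.31 227.18 [0.6328 0.149 ] 0.0326 0.2097
side [0, 21, 6, 4, 13] 186.64 238.17 [0.6234 0.2009] 0.0165 0.2599
```

Request:
servo_tool:
  moves:
    - [[0,0,35,0,0,0,45],[0,0,35,0,0,0,45],[0,0,25,0,0,0,45],[0,0,15,0,0,0,45],[0,0,5,0,0,0,45],[0,0,0,0,0,0,45],[0,0,0,0,0,0,30],[0,0,0,0,0,0,24],[0,0,0,0,0,0,22],[0,0,0,0,0,0,20],[0,0,0,0,0,0,19],[0,0,0,0,0,0,19]]

```text
time: 78.3
tool_pos: [0.5355, 0.1263, 0.072]
tool_rot: [0.001, 0.752, 0.659, 0.001]
contact_force: [4.2, -0.2, 1.5]
gripper_width: 0.229
grasp_force: 26.5
```

```bash
python3 - <<'E'
from h import *
plan([.6290,.1140,.0668],82.5)
E
```

```text
shift(final axes) [-0.  94.3  5.2] turn z -0.0 psi 82.47 tilt [ 4.0e-04  2.7e-03 -1.0e+00] t 78.3 F [ 4.2 -0.2  1.5] g 26.5 w 19.5
```

Request:
servo_tool:
  moves:
    - [[0,6,0,0,0,0,19],[0,13,0,0,0,0,19],[0,15,0,0,0,0,19],[0,15,0,0,0,0,19],[0,15,0,0,0,0,19],[0,13,0,0,0,0,19],[0,9,0,0,0,0,19],[0,5,0,0,0,0,19],[0,2,0,0,0,0,19],[0,0,0,0,0,0,19],[0,0,0,0,0,0,19]]

```text
time: 79.68
tool_pos: [0.6266, 0.1148, 0.0719]
tool_rot: [-0.001, 0.752, 0.659, 0.0]
contact_force: [0.6, 1.1, 4.3]
gripper_width: 0.229
grasp_force: 27.1
```

```bash
python3 - <<'E'
from h import *
plan([.6290,.1140,.0668],82.5)
E
```

```text
shift(final axes) [-0.5  2.5  5.1] turn z -0.0 psi 82.47 tilt [ 1.1e-03 -7.0e-04 -1.0e+00] t 79.67 F [0.6 1.1 4.3] g 27.1 w 19.6
```

Trim by 2.3 mm, release, rise and step clear.

Request:
servo_tool:
  moves:
    - [[0,1.3,0,0,0,0,19],[0,1,0,0,0,0,19],[0,0,0,0,0,0,19],[0,0,0,0,0,0,19]]

```text
time: 80.18
tool_pos: [0.6286, 0.1146, 0.0719]
tool_rot: [-0.001, 0.752, 0.659, -0.0]
contact_force: [-0.6, 1.6, 6.2]
gripper_width: 0.229
grasp_force: 27.2
```

Request:
servo_tool:
  moves:
    - [[0,0,0,0,0,0,22],[0,0,0,0,0,0,34],[0,0,0,0,0,0,45],[0,0,0,0,0,0,45],[0,0,-30,0,0,0,45],[0,0,-40,0,0,0,45],[0,0,-40,0,0,0,45],[0,0,-30,0,0,0,45],[0,0,0,0,0,0,45]]

```text
time: 81.3
tool_pos: [0.6306, 0.1139, 0.2149]
tool_rot: [0.002, 0.752, 0.659, 0.003]
contact_force: [-0.2, 0.3, -1.1]
gripper_width: 0.532
grasp_force: 0.0
```

Request:
servo_tool:
  moves:
    - [[40,-20,0,0,0,0,45],[55,-25,0,0,0,0,45],[55,-25,0,0,0,0,45],[55,-25,0,0,0,0,45],[40,-25,0,0,0,0,45],[20,-10,0,0,0,0,45],[0,0,0,0,0,0,45],[0,0,0,0,0,0,45]]

```text
time: 82.3
tool_pos: [0.5353, 0.3923, 0.2104]
tool_rot: [0.0, 0.752, 0.659, -0.001]
contact_force: [0.7, 0.7, -0.5]
gripper_width: 0.528
grasp_force: 0.0
```

```bash
python3 - <<'E'
from h import *
f=grab('top'); g=grab('side')
cv2.imwrite('pics/t10.png',np.hstack([cv2.resize(f['image'][150:250,200:325],None,fx=3.2,fy=3.2),cv2.resize(g['image'][150:250,165:290],None,fx=3.2,fy=3.2)]))
print(proj(f,[.6290,.1140,.0845]),proj(f,[.6335,.1487,.036]))
E
```

```text
[223.79922705 176.26522228] [214.80231622 177.16645758]
```

View pics/t10.png

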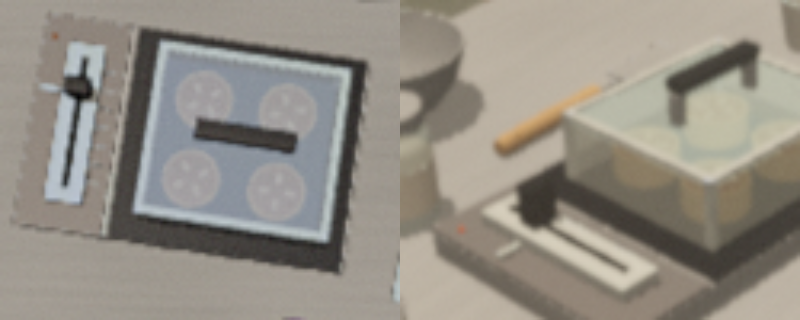

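The cover sits flat over all four tartlets, and the dimmer grip at (78,87) in the left half is about level with the clip at (50,87). One numeric check of that level follows.

```bash
python3 - <<'E'
from h import *
ex=np.array([.9914,-.1309]);ey=np.array([.1309,.9914]);c0=np.array([.573,-.0546])
def rep(n,f,m,x0,y0,z,lo):
    for c,a,l in blobs(m,lo):
        p=ray(f,c[0]+x0,c[1]+y0,z)[:2]; print(n,(c+[x0,y0]).round(2),a,'warmer',((p-c0)@ex).round(4),((p-c0)@ey).round(4))
f=grab('top'); h=cv2.cvtColor(f['image'],cv2.COLOR_BGR2HSV)[...,2]
v=h[168:184,216:234]; rep('knob top',f,cv2.morphologyEx((v<80).astype(np.uint8),cv2.MORPH_OPEN,np.ones((4,4))),216,168,.08,8)
v=h[170:184,208:218].astype(int); rep('clip top',f,v>np.median(v)+25,208,170,.036,3)
g=grab('side'); h=cv2.cvtColor(g['image'],cv2.COLOR_BGR2HSV)[...,2]
v=h[200:226,196:222]; rep('knob side',g,cv2.morphologyEx((v<80).astype(np.uint8),cv2.MORPH_OPEN,np.ones((4,4))),196,200,.0645,8)
print(proj(g,[.6288,.1143,.0645]))
v=h[222:236,190:205].astype(int); rep('clip side',g,v>np.median(v)+25,190,222,.036,3)
E
```

```text
knob top [225.04 177.93] 46 warmer 0.0293 0.17
clip top [214.62 176.62] 8 warmer 0.0351 0.2104
knob side [211.34 211.86] 201 warmer 0.0275 0.1673
[207.69825535 212.2246323 ]
clip side [202.83 222.33] 6 warmer 0.0414 0.1874
clip side [198.2 227.3] 10 warmer 0.0324 0.2103
```

```bash
python3 - <<'E'
from h import *
f=manip.grab_frame('top'); q=f['rotation']; f['rotation']=R.from_quat([*q[1:],q[0]]).as_matrix()
ex=np.array([.9914,-.1309]);ey=np.array([.1309,.9914]);c0=np.array([.573,-.0546])
for im,y0 in((cv2.imread('pics/top0.png'),164),(f['image'],168)):
    h=cv2.cvtColor(im,cv2.COLOR_BGR2HSV)[...,2]; v=h[y0:y0+16,216:234]
    for t in(70,80,100):
      for c,a,l in blobs(cv2.morphologyEx((v<t).astype(np.uint8),cv2.MORPH_OPEN,np.ones((4,4))),8):
        p=ray(f,c[0]+216,c[1]+y0,.0645)[:2]; print(y0,t,(c+[216,y0]).round(2),a,((p-c0)@ex).round(4),((p-c0)@ey).round(4))
s=manip.state(); print(s['time'],s['gripper_width'])
E
```

```text
164 80 [225.62 173.9 ] 52 0.0455 0.172
164 100 [225.62 173.9 ] 52 0.0455 0.172
168 80 [225.04 177.93] 46 0.0317 0.1716
168 100 [225.04 177.95] 56 0.0317 0.1717
82.55 0.525741111638483
```

```bash
python3 -c "
from plant import manip
print(manip.job_done())"
```

```text
the job is handed in; nothing more can be done
None
```

The job is handed in: all four tartlets stand on the plate under the flat cover, and the dimmer grip measured about 2 mm off the clip (limit 6 mm); the hand-in call returned no verdict.

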